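Ink the hand stamp and stamp the permit form

ROBOT

A 6-joint arm with a two-finger parallel gripper is mounted at the origin on the work surface. World frame = base frame: x ahead of the robot, y to its left, z up, the work surface at z = 0. Lengths are in m, angles in rad, forces in N, time in s.
With the tool pointing down it reaches from about 0.35 to 0.875 m from the base axis. Payload 4.2 kg.
Tool frame: the origin (TCP) lies at the very end of the fingers, on their centre line; the grasp point (between the pads) lies 19 mm behind it (robot.pinch_z is the y of the grasp point in the tool frame, in m); y points along the fingers, x is the direction in which the jaws open and shut, and the axes are right-handed (so a half turn about y gives the same grasp; the last joint's range is limited). The gripper opens to 85 mm and grips with 20 to 120 N. Pads are 22 mm wide; open, the fingers measure 114 mm over their backs; the gripper's body (76 mm by 85 mm) begins 54 mm behind the grasp point. The pads swing forward as they close: fully open they stand 13 mm farther back than shut.
Start: joints at [1.504, 0.385, 0.008, 0, -1.194, -0.259], TCP at [0.2, 0.592, 0.231] pointing down, gripper open.
Joint ranges: [-3.14, 3.14], [-1.21, 2.06], [-1.07, 1.41], [-3.16, 2.05], [-2.99, -0.16], [-3.1, 3.1]. Speed limits (rad/s): [2.79, 2.79, 3.14, 3.14, 3.14, 3.14].

INTERFACE

Orientations are given as a rotation vector (axis times angle).
In Python, from rig import robot gives the robot as it stands. The module is installed in compiled form; this text tells all that it offers.
- The arm moves only by the shell command python3 -m jog 'ROWS'. ROWS is JSON, a list that holds one entry, the list of rows, each a list of 7 numbers: the finger opening in m, from 0 to 0.0854, then the shift along the tool's x, y, z in m, then the turn, a rotation vector about the tool's x, y, z in rad. A call has exactly 10 rows; each row is the pose to reach, as a shift and turn from the pose measured when the call began, along the tool's axes at that moment; what a row does not reach only later rows make up. A row lasts 1/10 s, in which the tool goes at most 50 mm and 8.59 degrees, less where a joint would pass 70% of its speed; a pose out of reach is approached as far as the arm can. A call with a gripper value outside its range is refused whole. The fingers move at their own pace and stop on an object; the grip force is fixed at half the most. Time passes only in rows, so rows that repeat a pose let the fingers close, or fill a call up. It gives the time, the measured TCP pose, the force and the opening at its end, in the units of the state.
- robot.get_obs(): the state, without advancing time (a new reading comes with each control period).
- robot.read_camera(name): name is "side" or "top" or "wrist"; returns a dict with "image" (400x640x3 uint8, red, green, blue), "z_map" (400x640 float32, m along the optical axis (not along the pixel's ray), 0 where there is no reading), "vfov" (degrees; the focal length in pixels is half the picture's height over the tangent of half this angle, whatever the lens; pixels are square), "cx", "cy" (the principal point, pixels), "world_to_cam" (4x4, takes a point from world to camera coordinates). Camera axes: x right, y down, z forward; pixel columns grow to the right and rows downward; lengths in m; the calibration is good to about 2 mm. A picture is of the moment at which its call begins.
- robot.job_done(): hands the job in, once; it reports no verdict.
Trained networks look in the newest picture that a camera, given by its name, has taken for a name from the list of things; names that differ only in an ending like _2 or _b are one class to them, and where a whole thing is asked for, a point or a joint stands for the part that bears it (a point fixed in the world has none). Each returns a list of dicts, best first, with "conf" (0 to 1); they miss things now and then, are a little off and sometimes report something else, mostly with a low value. They report only what shows in the picture. A call takes as long as a camera call. They do not tell look-alikes from the thing itself.
- robot.recognise(query, camera): "at" ([x, y, z] in m, in world coordinates, good to about 4 mm: the middle of the surface that is visible of it).
- robot.trace(query, camera): "mask" (400x640 bool, what is visible of it).
- robot.pinpoint(query, camera): "at" ([x, y, z] in m, in world coordinates, good to about 4 mm: a listed point, or the origin of a listed thing).
The state is a dict: "clock": time; "joints": joint angles; "qvel": joint speeds; "effort": joint torques, N m; "tool_pos": TCP position; "tool_rot": TCP orientation; "force": force on the tool from outside, world axes, zero at the start; "torque": the same for the moment, N m; "grip_width": finger opening in m.
Only numpy, scipy, OpenCV 4.12 (cv2) and the standard library are available. Lean on these libraries where they do the work, as an engineer would, in place of code of your own. Each camera call takes 0.05 s, during which the arm holds its last target.

TASK

Pick up the hand stamp from its tray, dip it straight along the slope into the ink well that has no cap, and press its face squarely and gently on the ink pad for a moment: the pad should give a few millimetres but not be pushed to its stop. Then stamp the form, pressing firmly for a moment inside the printed box only, and stand the stamp gently upright back in its tray. Leave the cap and the other things on the desk as they are.

Things in the scene. Friction and masses are not known exactly. Their poses are not given: they have to be found in the camera images.
- stamp: hand stamp, 120 mm tall, about 0.14 kg, upright on its die in the tray. Origin at the centre of the die's face (its underside), z up along the handle; round about z. Die: steel disc with rubber face, diameter 34 mm, 0 to 18 mm up; thin steel neck, diameter 14 mm; dark wooden handle, cylinder of diameter 25 mm from 70 to 120 mm up: grip it there
- tray: black square dish, 100 x 100 mm outside, 16 mm high, walls and floor 5 mm, fixed to the desk; origin at the centre of its underside, z up. The stamp stands on its floor, 5 mm above the origin
- ink_stand: grey sloped desk stand holding the two ink wells side by side, fixed to the desk; foot 115 x 200 mm, origin at the centre of its underside, front -x, z up. The mouths are 100 mm apart, 75 mm above the desk. One well is closed by the cap; the other is open, with a thin black collar (outer diameter 66 mm) around its outside just below the rim
- well_a_mouth (a point): centre of the mouth (rim plane) of ink well a, the left one (+y) as seen from the robot: a grey round cup, outside diameter 54 mm, bore 46 mm, 54 mm deep. z of this frame is the well's axis pointing OUT of the mouth, leaning 25 degrees from vertical to the stand's front (robot's side); y runs across the stand from well b to well a
- well_b_mouth (a point): centre of the mouth (rim plane) of ink well b, the right one (-y) as seen from the robot: a grey round cup, outside diameter 54 mm, bore 46 mm, 54 mm deep. z of this frame is the well's axis pointing OUT of the mouth, leaning 25 degrees from vertical to the stand's front (robot's side); y runs across the stand from well b to well a
- pad_a (a joint): travel of the felt-faced ink pad (round disc, 43 mm) inside well a, along the well's axis: 0 at rest, grows to 0.010 m at its stop as it is pressed in, springs back by itself, about 1.3 N per mm. How deep the pad lies at rest (12 to 36 mm below the rim) differs every time and is not measured: it must be felt
- pad_b (a joint): travel of the felt-faced ink pad (round disc, 43 mm) inside well b, along the well's axis: 0 at rest, grows to 0.010 m at its stop as it is pressed in, springs back by itself, about 1.3 N per mm. How deep the pad lies at rest (12 to 36 mm below the rim) differs every time and is not measured: it must be felt
- cap: black screwed-on cap, diameter 66 mm, 14 mm high with a small knob on top (24 mm in all), fixed over one of the two wells; origin at the centre of the mouth of the well that it closes
- form: permit form (paper 150 x 106 mm) on a black rubber mat 170 x 125 x 6 mm, fixed to the desk; origin at the centre of the mat's underside, x along its length, z up
- form_box (a point): centre of the square box (52 x 52 mm) printed on the form, on its upper surface, 6 mm above the desk and 40 mm along the form's x from its centre. The form is firm
- stapler: blue desk stapler, 135 x 36 mm, 55 mm high, loose; not to be disturbed. Origin at the centre of its underside
- tape_dispenser: black tape dispenser, 150 x 60 mm, 94 mm high, loose; not to be disturbed. Origin at the centre of its underside
- scissors: scissors lying flat, 190 x 70 mm, 10 mm high, loose; not to be disturbed. Origin near the pivot
Not all that is in view belongs to the job. Leave any green or pink look-alike of the tray alone.

How it is judged:
By the outcome, as a careful person would: the job done as asked, in the order asked, and still so for the second after the job is handed in, with the robot touching nothing.
It also fails if it takes over 69 s, if anything falls off the work surface, if the arm or the gripper's body presses on something with over 40 N, if the wrist force passes 120 N, or if a joint passes its speed limit or range.

## Working session

There is one attempt and no reset: what is moved stays moved. The work goes in short steps, Python scripts to look and compute and a shell command to move; the robot and the scene stay as the last step left them, time stands still between calls to the robot, and variables do not carry over. Pictures are saved under pics/ and viewed, and the job is handed in when it is done.

```bash
mkdir -p pics; ls
cat > h.py <<'E'
import numpy as np, cv2
from rig import robot
from scipy.spatial.transform import Rotation as R
def cam(name):
    return robot.read_camera(name)
def save(c,fn,crop=None,scale=1):
    im=c["image"][:,:,::-1]
    if crop: im=im[crop[1]:crop[3],crop[0]:crop[2]]
    if scale!=1: im=cv2.resize(im,None,fx=scale,fy=scale,interpolation=cv2.INTER_CUBIC)
    cv2.imwrite('pics/'+fn,im)
def f(c): return c["image"].shape[0]/2/np.tan(np.radians(c["vfov"])/2)
def px2w(c,u,v,z=None):
    z=c["z_map"][int(v),int(u)] if z is None else z
    p=np.array([(u-c["cx"])/f(c)*z,(v-c["cy"])/f(c)*z,z,1])
    return (np.linalg.inv(c["world_to_cam"])@p)[:3]
def w2px(c,p):
    q=c["world_to_cam"]@np.append(p,1); return q[0]/q[2]*f(c)+c["cx"],q[1]/q[2]*f(c)+c["cy"]
def cloud(c,mask):
    v,u=np.nonzero(mask&(c["z_map"]>0)); z=c["z_map"][v,u]
    P=np.c_[(u-c["cx"])/f(c)*z,(v-c["cy"])/f(c)*z,z,np.ones(len(z))]
    return (P@np.linalg.inv(c["world_to_cam"]).T)[:,:3]
E
python3 - <<'E'
from h import *
np.set_printoptions(precision=4,suppress=True)
for n in ("side","top","wrist"):
    c=cam(n); save(c,n+'0.png')
    print(n,c["vfov"],c["cx"],c["cy"]); 
    for q in ["stamp","tray","ink_stand","well_a_mouth","well_b_mouth","cap","form","form_box","stapler","tape_dispenser","scissors"]:
        try: print(q,[(np.round(d["at"],3).tolist(),round(d["conf"],2),np.round(w2px(c,d["at"])).tolist()) for d in robot.pinpoint(q,n)][:4])
        except Exception as e: print(q,e)
o=robot.get_obs(); print(o); print(R.from_rotvec(o["tool_rot"]).as_matrix())
E
```

```text
pics
side 51.9170532547724 323.0055105610695 201.4654709397988
stamp [([0.489, 0.27, 0.001], 0.69, [301.0, 177.0])]
tray [([0.352, 0.271, 0.0], 0.89, [259.0, 189.0]), ([0.51, 0.26, -0.001], 0.8, [309.0, 178.0]), ([0.706, -0.168, -0.001], 0.71, [450.0, 243.0]), ([0.196, 0.377, 0.002], 0.56, [199.0, 185.0])]
ink_stand [([0.574, 0.023, 0.001], 0.86, [365.0, 214.0]), ([0.511, 0.26, -0.002], 0.32, [309.0, 177.0])]
well_a_mouth [([0.568, 0.069, 0.076], 0.58, [356.0, 184.0]), ([0.512, 0.26, -0.002], 0.36, [309.0, 177.0])]
well_b_mouth [([0.579, 0.024, 0.001], 0.64, [367.0, 214.0]), ([0.576, -0.024, 0.071], 0.45, [377.0, 204.0])]
cap [([0.512, 0.259, -0.002], 0.52, [309.0, 178.0])]
form [([0.464, -0.275, 0.003], 0.68, [393.0, 309.0])]
form_box [([0.498, -0.269, 0.004], 0.96, [404.0, 301.0])]
stapler [([0.392, -0.015, 0.002], 0.96, [311.0, 244.0]), ([0.575, -0.027, 0.076], 0.27, [377.0, 203.0])]
tape_dispenser [([0.695, 0.293, -0.002], 0.79, [355.0, 158.0])]
scissors [([0.692, -0.302, -0.003], 0.72, [484.0, 282.0])]
top 44.39211296747837 322.8843561656748 201.87287914283618
stamp [([0.496, 0.
[... 874 characters left out ...]
ray [([0.199, 0.376, 0.001], 0.71, [485.0, 114.0])]
ink_stand []
well_a_mouth []
well_b_mouth []
cap []
form []
form_box []
stapler []
tape_dispenser []
scissors []
{'clock': 1.8, 'joints': array([ 1.5036,  0.3847,  0.0079,  0.    , -1.194 , -0.2586]), 'qvel': array([-0.0001, -0.0012, -0.0002, -0.0011, -0.0003, -0.0008]), 'effort': array([  0.0008, -39.2082,  18.8617,   4.1907,  -0.0003,   0.    ]), 'tool_pos': array([0.2   , 0.5921, 0.2313]), 'tool_rot': array([-1.0371,  1.445 , -1.4451]), 'force': array([-0.3692,  0.5425,  0.2886]), 'torque': array([0.0136, 0.0312, 0.0492]), 'grip_width': 0.08541521731845196}
[[-0.32    0.      0.9474]
 [-0.9474 -0.0001 -0.32  ]
 [ 0.     -1.      0.    ]]
```

View pics/top0.png

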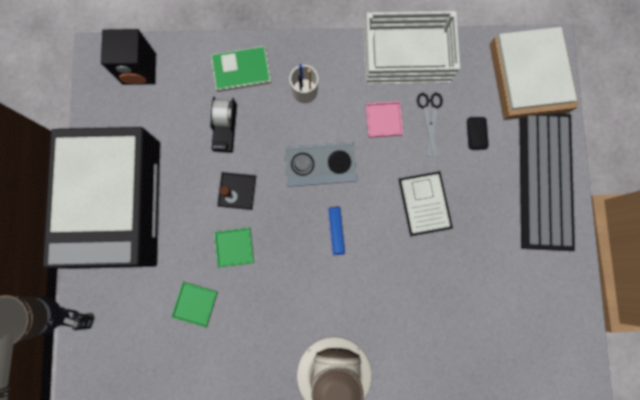

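View pics/side0.png

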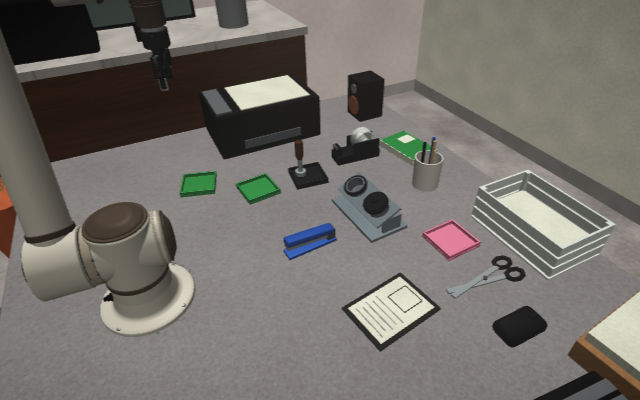

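Run:
```python
from h import *
np.set_printoptions(precision=4,suppress=True)
import pickle
D={}
for n in ("top","side"):
    c=cam(n); D[n]=c
    save(c,n+'_crop.png',(180,120,500,320) if n=="top" else (180,130,500,330),2.4)
    for v in ("ink_stand","stamp"):
        pass
pickle.dump(D,open('d.pkl','wb'))
for n,c in D.items():
    print(n,np.linalg.inv(c["world_to_cam"])[:3,3],np.linalg.inv(c["world_to_cam"])[:3,2])
```

```text
top [0.2649 0.036  1.3763] [ 0.1472 -0.0137 -0.989 ]
side [ 0.1077 -0.7055  0.7276] [ 0.3315  0.7115 -0.6196]
```

View pics/top_crop.png

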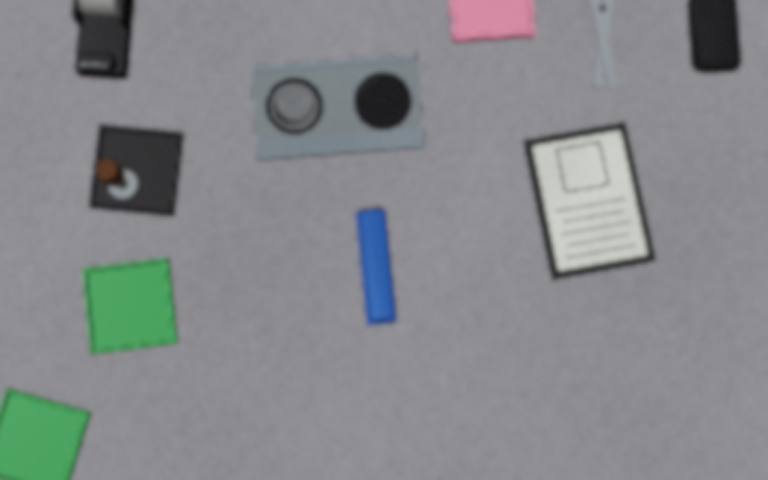

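View pics/side_crop.png

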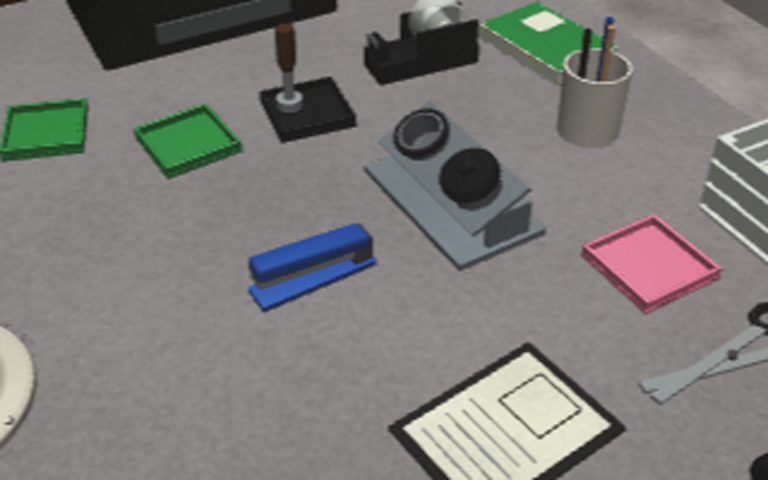

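Run:
```python
from h import *
import pickle
np.set_printoptions(precision=4,suppress=True)
D=pickle.load(open('d.pkl','rb'))
for n,c in D.items():
    P=cloud(c,np.ones((400,640),bool))
    s=(abs(P[:,0]-.49)<.06)&(abs(P[:,1]-.27)<.06)
    for a,b in ((.002,.01),(.01,.018),(.018,.03),(.03,.06),(.06,.08),(.08,.1),(.1,.115),(.115,.13)):
        q=P[s&(P[:,2]>a)&(P[:,2]<b)]
        if len(q): print(n,a,len(q),np.median(q,0),q.min(0),q.max(0))
    q=P[(abs(P[:,0]-.49)<.09)&(abs(P[:,1]-.27)<.09)&(P[:,2]>.006)&(P[:,2]<.022)]
    print('traybb',q.min(0),q.max(0))
    # wells top
    for nm,xy in (('a',(.568,.072)),('b',(.576,-.026))):
        q=P[(np.hypot(P[:,0]-xy[0],P[:,1]-xy[1])<.045)&(P[:,2]>.05)]
        print(nm,len(q),q.mean(0),q.min(0),q.max(0))
    q=P[(abs(P[:,0]-.57)<.08)&(abs(P[:,1]-.023)<.13)&(P[:,2]>.015)]
    # slope plane fit
    print('desk z',np.median(P[(abs(P[:,0]-.4)<.05)&(abs(P[:,1]-.12)<.05)][:,2]))
# box printed: form paper via top image
c=D['top']; save(c,'form_top.png',(385,160,465,245),7); save(c,'well_top.png',(270,130,370,200),7)
c=D['side'];save(c,'form_side.png',(335,265,445,355),7); save(c,'well_side.png',(320,160,420,245),7)
```

```text
top 0.002 738 [0.5021 0.2568 0.0049] [0.43   0.2109 0.002 ] [0.55 0.33 0.01]
top 0.01 174 [0.4832 0.2512 0.0143] [0.4545 0.2101 0.01  ] [0.55   0.3147 0.018 ]
top 0.018 97 [0.4832 0.2705 0.021 ] [0.4538 0.2122 0.018 ] [0.5463 0.3132 0.0297]
top 0.03 8 [0.4838 0.271  0.042 ] [0.4826 0.2676 0.0357] [0.4886 0.278  0.0518]
top 0.06 6 [0.4837 0.2651 0.0766] [0.4772 0.2634 0.0721] [0.4935 0.2771 0.0796]
top 0.08 14 [0.4813 0.2664 0.0889] [0.4765 0.2628 0.0812] [0.4944 0.2815 0.0994]
top 0.1 14 [0.4796 0.2681 0.108 ] [0.4769 0.2633 0.1003] [0.4937 0.2793 0.1125]
top 0.115 74 [0.488  0.2739 0.1238] [0.4771 0.2635 0.1163] [0.499  0.2871 0.1288]
traybb [0.4011 0.1911 0.006 ] [0.5797 0.36   0.0218]
a 536 [0.576  0.0725 0.0676] [0.5352 0.0284 0.05  ] [0.6116 0.1167 0.0909]
b 729 [ 0.5759 -0.0252  0.0794] [ 0.537  -0.0707  0.05  ] [0.617  0.0176 0.1039]
desk z -0.0003499247484981538
side 0.002 388 [0.5099 0.2568 0.0051] [0.4311 0.2101 0.0021] [0.5499 0.3147 0.0099]
side 0.01 163 [0.4858 0.26   0.0143] [0.4545 0.21   0.0101] [0.5499 0.3171 0.0179]
side 0.018 57 [0.4883 0.2698 0.0227] [0.4759 0.256  0.018 ] [0.5482 0.3102 0.0299]
side 0.03 40 [0.4894 0.2709 0.0464] [0.4836 0.2649 0.0304] [0.4971 0.2773 0.0594]
side 0.06 28 [0.4889 0.2691 0.0721] [0.4794 0.2606 0.06  ] [0.4994 0.2772 0.0799]
side 0.08 48 [0.4878 0.2653 0.09  ] [0.4797 0.2592 0.0803] [0.5016 0.2786 0.0998]
side 0.1 38 [0.4878 0.2654 0.1073] [0.4785 0.2604 0.1001] [0.5034 0.2803 0.1147]
side 0.115 49 [0.4881 0.269  0.1234] [0.479  0.2613 0.1154] [0.5007 0.2843 0.1271]
traybb [0.4    0.2059 0.0061] [0.5636 0.3171 0.0219]
a 473 [0.5751 0.0676 0.0668] [0.5385 0.0274 0.05  ] [0.6118 0.1119 0.088 ]
b 661 [ 0.5724 -0.0396  0.0789] [ 0.5383 -0.0704  0.0501] [0.6174 0.0034 0.1011]
desk z 0.00010605354297488212
```

View pics/well_side.png

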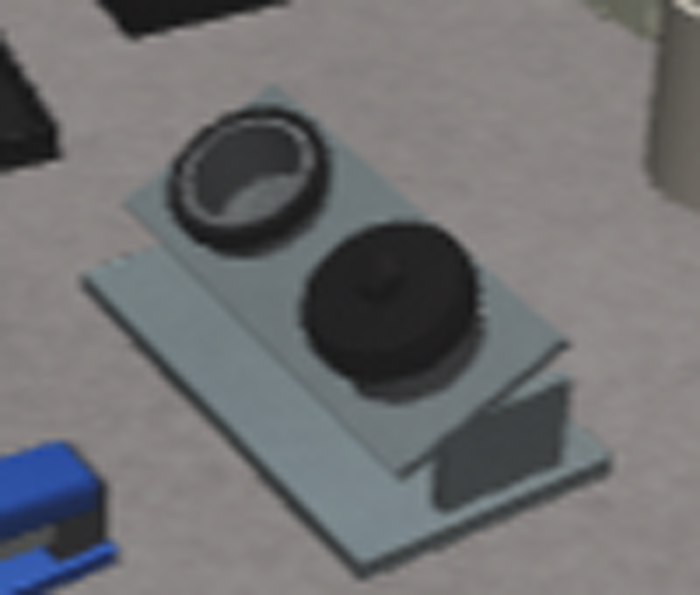

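View pics/form_top.png

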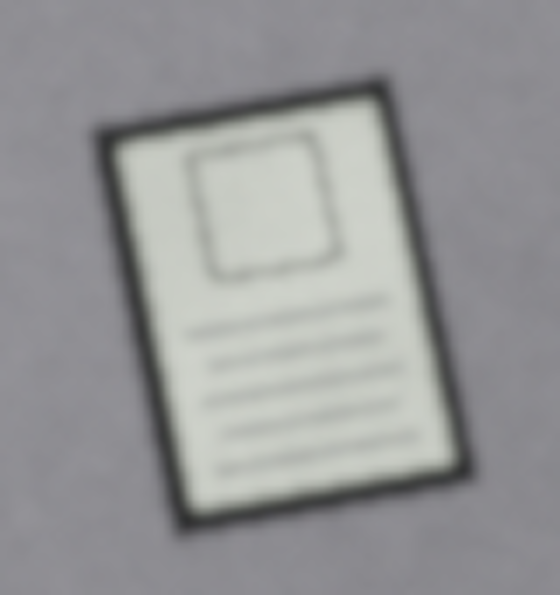

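```bash
cat >> h.py <<'E'
def mv(p,Rm):
    """shift and turn in current tool axes to reach p,Rm"""
    o=robot.get_obs(); Rc=R.from_rotvec(o["tool_rot"])
    return (Rc.inv().apply(np.array(p)-o["tool_pos"]).round(4), (Rc.inv()*R.from_matrix(Rm)).as_rotvec().round(4))
def Rt(yaw,tilt=0):
    # tool y = down tilted toward +x(yaw) by tilt ; tool z ~ +x(yaw)
    y=np.array([np.sin(tilt),0,-np.cos(tilt)]); x=np.array([0,-1.,0]); z=np.cross(x,y)
    return R.from_euler('z',yaw).as_matrix()@np.c_[x,y,z]
E
python3 - <<'E'
from h import *
import pickle
D=pickle.load(open('d.pkl','rb'))
for n,c in D.items():
    P=cloud(c,np.ones((400,640),bool))
    q=P[(P[:,0]>.25)&(P[:,0]<.75)&(P[:,1]>.4)&(P[:,1]<.7)&(P[:,2]>.05)]
    print(n,np.percentile(q,[0,5,50,95,99],axis=0).round(3))
o=robot.get_obs();print(o["clock"])
print(mv([.489,.273,.235],Rt(.09)))
E
```

```text
top [[0.299 0.473 0.05 ]
 [0.314 0.479 0.086]
 [0.471 0.572 0.152]
 [0.637 0.687 0.157]
 [0.653 0.697 0.159]]
side [[0.301 0.469 0.05 ]
 [0.304 0.477 0.059]
 [0.459 0.488 0.144]
 [0.637 0.673 0.156]
 [0.654 0.694 0.157]]
1.9
(array([ 0.2098, -0.0037,  0.3759]), array([ 0.    , -0.4158, -0.    ]))
```

```bash
python3 -m jog '[[[0.0854,0.03,0,0.04,0,-0.04,0],[0.0854,0.06,0,0.08,0,-0.08,0],[0.0854,0.09,0,0.12,0,-0.13,0],[0.0854,0.12,0,0.17,0,-0.18,0],[0.0854,0.14,0,0.21,0,-0.23,0],[0.0854,0.16,0,0.25,0,-0.28,0],[0.0854,0.18,0,0.29,0,-0.33,0],[0.0854,0.2,0,0.33,0,-0.38,0],[0.0854,0.205,0,0.36,0,-0.416,0],[0.0854,0.21,0,0.376,0,-0.416,0]]]'
python3 - <<'E'
from h import *
c=cam("wrist"); save(c,'w1.png')
print(mv([.489,.273,.235],Rt(.09)))
for q in ("stamp","tray"): print([(d["at"],d["conf"]) for d in robot.pinpoint(q,"wrist")],[(d["at"],d["conf"]) for d in robot.recognise(q,"wrist")])
P=cloud(c,np.ones((400,640),bool)); q=P[(abs(P[:,0]-.49)<.04)&(abs(P[:,1]-.27)<.04)&(P[:,2]>.115)&(P[:,2]<.135)]
print(len(q),q.mean(0) if len(q) else 0, q.min(0),q.max(0))
E
```

```text
clock: 2.9
tool_pos: [0.4909, 0.2712, 0.2314]
tool_rot: [-1.249, 1.144, -1.144]
force: [-1.3, 0.8, -0.1]
grip_width: 0.0852
(array([-0.0026, -0.0038, -0.0025]), array([-0.0006, -0.0031,  0.0006]))
[([0.491, 0.2767, 0.0065], 0.95)] [([0.4961, 0.2752, 0.1154], 0.63)]
[([0.3523, 0.2665, 0.0022], 0.82), ([0.5087, 0.2594, -0.0021], 0.77), ([0.1981, 0.3763, 0.0028], 0.61)] [([0.2113, 0.3595, 0.0051], 0.9), ([0.3541, 0.2647, 0.002], 0.63), ([0.5156, 0.2556, 0.0016], 0.61)]
591 [0.49150061 0.27576862 0.12487497] [0.4784643  0.26380392 0.11501528] [0.50235654 0.28788822 0.12761177]
```

View pics/w1.png

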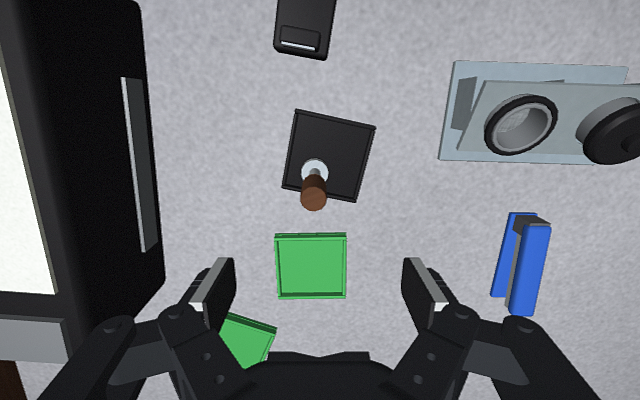

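```bash
python3 -m jog '[[[0.0854,-0.004,0.03,-0.002,0,-0.003,0],[0.0854,-0.004,0.06,-0.002,0,-0.003,0],[0.0854,-0.004,0.09,-0.002,0,-0.003,0],[0.0854,-0.004,0.12,-0.002,0,-0.003,0],[0.0854,-0.004,0.14,-0.002,0,-0.003,0],[0.0854,-0.004,0.147,-0.002,0,-0.003,0],[0.0854,-0.004,0.147,-0.002,0,-0.003,0],[0.0854,-0.004,0.147,-0.002,0,-0.003,0],[0.03,-0.004,0.147,-0.002,0,-0.003,0],[0.03,-0.004,0.147,-0.002,0,-0.003,0]]]'
python3 - <<'E'
from h import *
c=cam("side"); save(c,'s2.png',(240,80,400,220),5); print(mv([.4897,.2745,.084],Rt(.09)))
E
```

```text
clock: 4.15
tool_pos: [0.4867, 0.2774, 0.0855]
tool_rot: [-1.25, 1.14, -1.14]
force: [-0.4, 0.5, 0.2]
grip_width: 0.059
(array([0.003 , 0.0013, 0.0029]), array([-0.0013,  0.0034, -0.0013]))
```

View pics/s2.png

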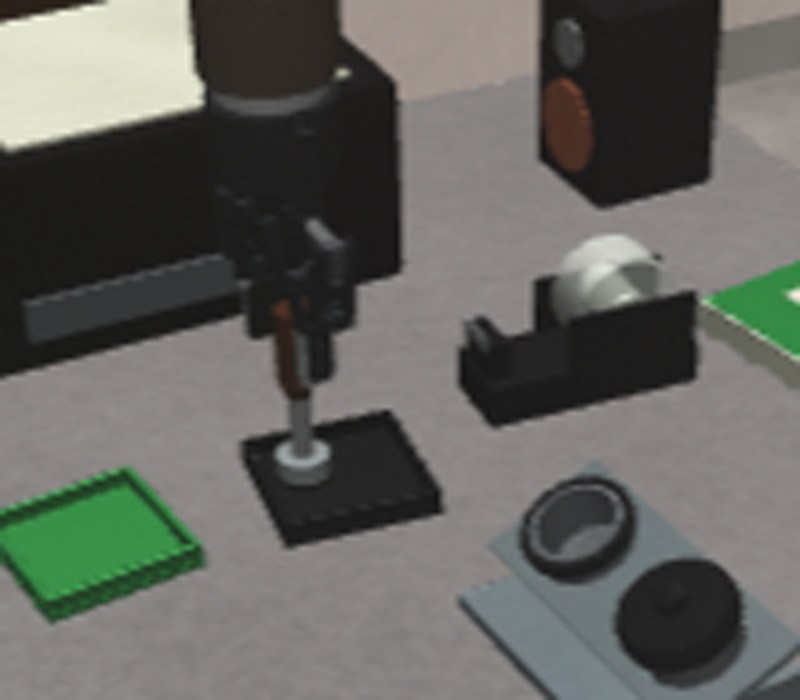

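```bash
python3 -m jog '[[[0.05,0.003,0.001,0.003,0,0.003,0],[0.04,0.003,0.001,0.003,0,0.003,0],[0.03,0.003,0.001,0.003,0,0.003,0],[0.02,0.003,0.001,0.003,0,0.003,0],[0,0.003,0.001,0.003,0,0.003,0],[0,0.003,0.001,0.003,0,0.003,0],[0,0.003,0.001,0.003,0,0.003,0],[0,0.003,0.001,0.003,0,0.003,0],[0,0.003,0.001,0.003,0,0.003,0],[0,0.003,0.001,0.003,0,0.003,0]]]'
python3 - <<'E'
from h import *
for i in range(3): print(robot.get_obs()["tool_pos"])
c=cam("side"); save(c,'s3.png',(240,80,400,220),5); print(mv([.4897,.2745,.084],Rt(.09)))
c=cam("wrist"); save(c,'w3.png')
for i in range(3): o=robot.get_obs(); print(o["tool_pos"],o["force"],o["torque"])
E
```

```text
clock: 5.2
tool_pos: [0.49, 0.2747, 0.0844]
tool_rot: [-1.248, 1.142, -1.142]
force: [0.6, 1.2, 1.4]
grip_width: 0.0236
[0.49000824 0.27471128 0.08440513]
[0.49000824 0.27471128 0.08440513]
[0.49000824 0.27471128 0.08440513]
(array([ 0.0002,  0.0004, -0.0003]), array([-0.0018,  0.0006, -0.0017]))
[0.48999873 0.27470062 0.08439726] [-0.45361684  0.61762051  1.7463659 ] [ 0.28038598 -0.13432185 -0.03833242]
[0.48999873 0.27470062 0.08439726] [-0.45361684  0.61762051  1.7463659 ] [ 0.28038598 -0.13432185 -0.03833242]
[0.48999873 0.27470062 0.08439726] [-0.45361684  0.61762051  1.7463659 ] [ 0.28038598 -0.13432185 -0.03833242]
```

View pics/s3.png

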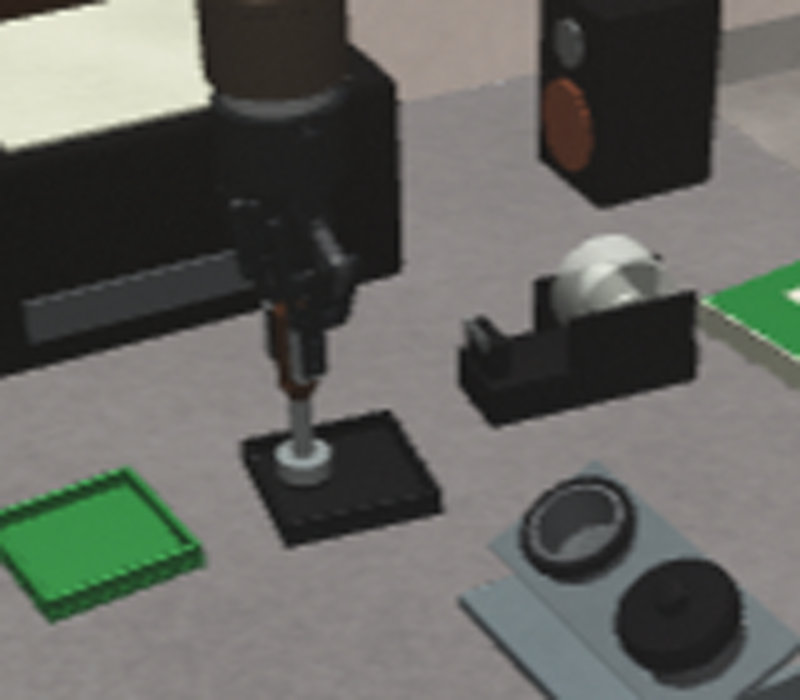

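View pics/w3.png

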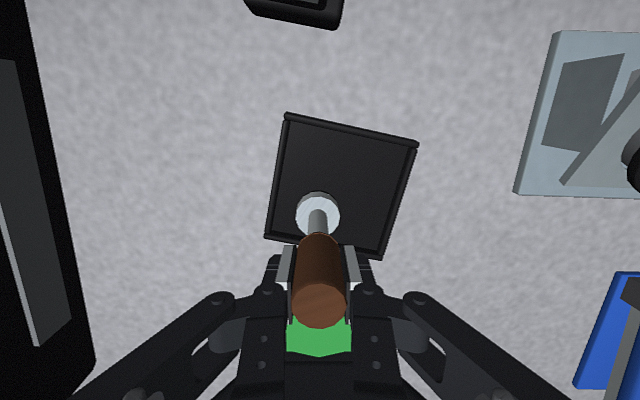

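```bash
python3 -m jog '[[[0,0,-0.02,0,0,0,0],[0,0,-0.06,0,0,0,0],[0,0.01,-0.1,0,0,0,0],[0,0.04,-0.12,0,0.05,0,0],[0,0.08,-0.12,0,0.12,0,0],[0,0.12,-0.12,0,0.2,0,0],[0,0.16,-0.12,0.002,0.28,0,0],[0,0.19,-0.12,0.005,0.36,0,0],[0,0.21,-0.12,0.008,0.436,0,0],[0,0.21,-0.12,0.008,0.436,0,0]]]'
python3 - <<'E'
from h import *
np.set_printoptions(precision=4,suppress=True)
c=cam("wrist"); save(c,'w4.png')
o=robot.get_obs(); Rc=R.from_rotvec(o["tool_rot"]); print(Rc.as_matrix(),o["grip_width"])
print("fwd deg",np.degrees(np.arccos(-Rc.as_matrix()[2,1])), 'yaw',np.arctan2(*Rc.as_matrix()[[1,0],1]))
for q in ("well_a_mouth","ink_stand","cap","stamp"): print(q,[(np.round(d["at"],4),round(d["conf"],2)) for d in robot.pinpoint(q,"wrist")])
import pickle; 
D={"wrist":c}
for n in("top","side"):
    D[n]=cam(n)
    for q in ("well_a_mouth","well_b_mouth","cap","ink_stand","form_box","form"): print(n,q,[(np.round(d["at"],4),round(d["conf"],2)) for d in robot.pinpoint(q,n)])
save(D['side'],'s4.png',(280,100,440,220),5)
pickle.dump((D,o),open('d4.pkl','wb'))
E
```

```text
clock: 6.3
tool_pos: [0.5116, 0.0611, 0.2001]
tool_rot: [-0.917, 0.838, -1.309]
force: [-0.2, -0.4, -2.2]
grip_width: 0.0238
[[ 0.0876  0.4173  0.9045]
 [-0.9962  0.036   0.0799]
 [ 0.0008 -0.908   0.4189]] 0.023807694440085774
fwd deg 24.763132995729553 yaw 0.08603099590886552
well_a_mouth [(array([0.5671, 0.0739, 0.0723]), 0.7)]
ink_stand [(array([ 0.5815,  0.0218, -0.0007]), 0.82)]
cap [(array([ 0.5718, -0.025 ,  0.0745]), 0.57)]
stamp [(array([0.5445, 0.0639, 0.1298]), 0.88)]
top well_a_mouth [(array([0.5653, 0.0703, 0.0749]), 0.51)]
top well_b_mouth []
top cap [(array([ 0.5694, -0.0259,  0.0777]), 0.64)]
top ink_stand [(array([0.5796, 0.0276, 0.0004]), 0.89), (array([0.5646, 0.0732, 0.0764]), 0.53)]
top form_box [(array([ 0.5028, -0.2658,  0.0033]), 0.96)]
top form [(array([0.5811, 0.0252, 0.0021]), 0.2)]
side well_a_mouth [(array([0.5665, 0.0696, 0.0738]), 0.66), (array([ 0.5012, -0.2666,  0.0047]), 0.23)]
side well_b_mouth [(array([ 0.5719, -0.023 ,  0.0722]), 0.65), (array([0.5637, 0.0719, 0.072 ]), 0.28)]
side cap [(array([ 0.5703, -0.0247,  0.0741]), 0.57)]
side ink_stand [(array([ 0.5782,  0.025 , -0.0022]), 0.63)]
side form_box [(array([ 0.4975, -0.2676,  0.0046]), 0.83)]
side form [(array([ 0.4613, -0.2774,  0.0025]), 0.95)]
```

View pics/w4.png

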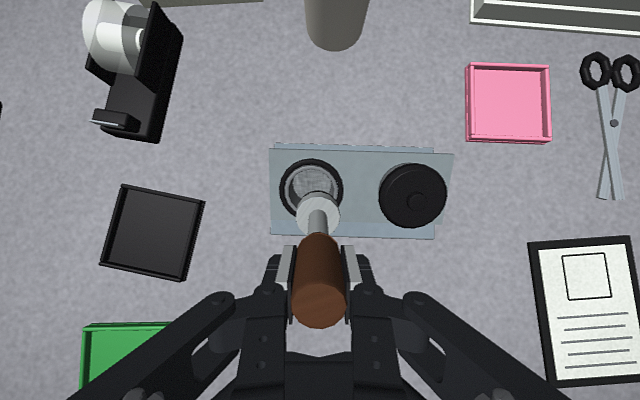

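View pics/s4.png

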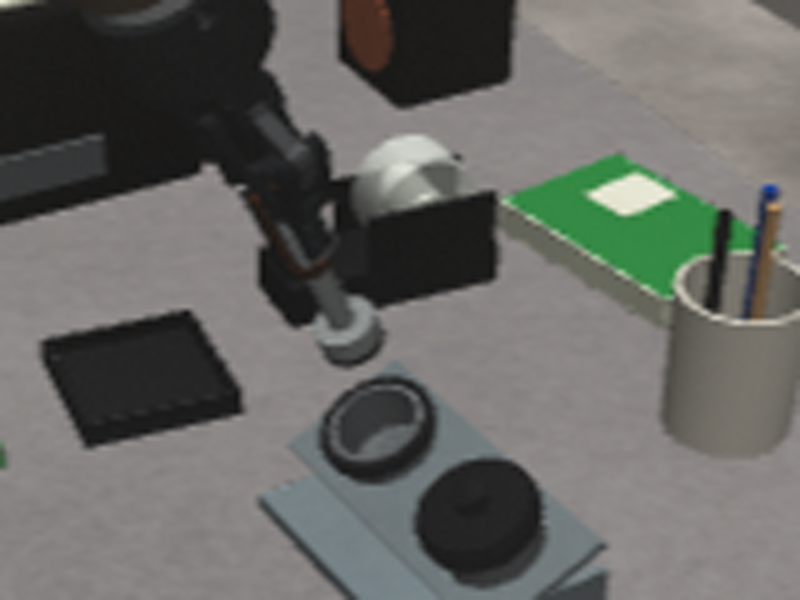

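Run:
```python
from h import *
import pickle
np.set_printoptions(precision=4,suppress=True)
D,o=pickle.load(open('d4.pkl','rb'))
Rc=R.from_rotvec(o["tool_rot"]).as_matrix(); T=o["tool_pos"]
for n,c in D.items():
    P=cloud(c,np.ones((400,640),bool))
    s=(abs(P[:,0]-.575)<.07)&(abs(P[:,1]-.023)<.11)&(P[:,2]>.012)&(P[:,2]<.11)
    Q=P[s]
    best=None;rng=np.random.default_rng(0)
    for i in range(3000):
        a=Q[rng.choice(len(Q),3,False)]; nn=np.cross(a[1]-a[0],a[2]-a[0]); l=np.linalg.norm(nn)
        if l<1e-5: continue
        nn/=l; nn*=np.sign(nn[2])
        if not .8<nn[2]<.97: continue
        k=np.sum(abs((Q-a[0])@nn)<.002)
        if best is None or k>best[0]: best=(k,nn,a[0])
    k,nn,p0=best
    I=Q[abs((Q-p0)@nn)<.003]; p0=I.mean(0); nn=np.linalg.svd(I-p0)[2][2]; nn*=np.sign(nn[2])
    print(n,len(Q),k,'normal',nn,'tilt',np.degrees(np.arccos(nn[2])),'yaw',np.arctan2(-nn[1],-nn[0]))
    h=(Q-p0)@nn
    m=np.array([.5663,.071,.075]); 
    sel=(np.linalg.norm(Q-m,axis=1)<.04)
    print('mouth height over deck',(m-p0)@nn, np.histogram(h[sel],bins=np.arange(-.05,.03,.004)))
    ring=Q[sel&(h>(h[sel].max()-.006))] 
    # fit circle in plane coordinates
    nn0=np.array([-np.sin(np.radians(25))*np.cos(.06),-np.sin(np.radians(25))*np.sin(.06),np.cos(np.radians(25))])
    ey=np.array([-np.sin(.06),np.cos(.06),0]); ex=np.cross(ey,nn0)
    d=ring-m; u=d@ex;v=d@ey;w=d@nn0; A=np.c_[2*u,2*v,np.ones(len(u))]; x=np.linalg.lstsq(A,u*u+v*v,rcond=None)[0]
    print('ring',len(ring),'c',x[:2],'r',np.sqrt(x[2]+x[0]**2+x[1]**2),'w',w.mean(),(m+ex*x[0]+ey*x[1]+nn0*np.median(w)))
    # edges of deck: yaw by pca of inliers
    e=cv2.minAreaRect(np.c_[(I-p0)@ex,(I-p0)@ey].astype(np.float32)*1000); print(e)
    if n=="wrist":
        L=(P-T)@Rc   # tool coords
        s=(np.hypot(L[:,0],L[:,2])<.03)
        for a,b in ((-.045,-.03),(-.01,.01),(.012,.055),(.055,.075),(.075,.09)):
            q=L[s&(L[:,1]>a)&(L[:,1]<b)]
            if len(q): print('stamp y',a,len(q),q.min(0),q.max(0),q.mean(0))
```

```text
wrist 11919 5891 normal [-0.4207 -0.0239  0.9069] tilt 24.920907394410825 yaw 0.05668076152223354
mouth height over deck 0.017048774424686 (array([   0,    0,    0,    0,    0,    0,    0,    0,    7,  769,   25,
         19,  562,   30,   19,   74, 1018,  179,    0]), array([-0.05 , -0.046, -0.042, -0.038, -0.034, -0.03 , -0.026, -0.022,
       -0.018, -0.014, -0.01 , -0.006, -0.002,  0.002,  0.006,  0.01 ,
        0.014,  0.018,  0.022,  0.026]))
ring 1204 c [-0.0003  0.0019] r 0.028087084496425926 w -9.522301205139007e-05 [0.5659 0.0729 0.0748]
((-9.703836441040039, -6.091064453125), (190.78460693359375, 78.53363037109375), 89.8756332397461)
stamp y -0.045 4125 [-0.0297 -0.045  -0.0148] [ 0.0297 -0.03    0.0112] [ 0.0015 -0.039   0.0017]
stamp y -0.01 828 [-0.0228 -0.01   -0.001 ] [0.0265 0.0091 0.0098] [ 0.0018 -0.0029  0.0068]
stamp y 0.012 371 [-0.0053  0.0121 -0.002 ] [0.0085 0.0546 0.0075] [0.0015 0.0363 0.0025]
stamp y 0.055 1156 [-0.015   0.0551 -0.0175] [0.0185 0.075  0.0139] [0.0015 0.0619 0.0022]
stamp y 0.075 44 [-0.0135  0.0753  0.0032] [0.0146 0.0789 0.0131] [0.0007 0
[... 554 characters left out ...]
664550781), (189.8765106201172, 78.4418716430664), 89.73944091796875)
side 1963 585 normal [-0.4197 -0.0226  0.9074] tilt 24.85613473949275 yaw 0.05383689677799419
mouth height over deck 0.018770747658554347 (array([  0,   0,   0,   0,   0,   0,   0,   0,   2,  39,  18,  28,  94,
        30,  21,  37, 142,  55,   0]), array([-0.05 , -0.046, -0.042, -0.038, -0.034, -0.03 , -0.026, -0.022,
       -0.018, -0.014, -0.01 , -0.006, -0.002,  0.002,  0.006,  0.01 ,
        0.014,  0.018,  0.022,  0.026]))
ring 170 c [0.0001 0.0004] r 0.02807788807108542 w -0.0012590184053529517 [0.5669 0.0715 0.0739]
((4.221820831298828, 17.14276885986328), (192.71737670898438, 78.64494323730469), 89.51610565185547)
```

```bash
cat >> h.py <<'E'
YAW=.057;TILT=np.radians(25)
M=np.array([.5661,.0727,.0748])
RW=Rt(YAW,TILT); AX=-RW[:,1]
def wt(s): return M+AX*(s+.0797)-RW@np.array([.0008,0,-.001])
def st():
    o=robot.get_obs(); Rc=R.from_rotvec(o["tool_rot"]).as_matrix(); 
    e=RW.T@(o["tool_pos"]-wt(0)); print('clk',round(o["clock"],2),'s',round(-e[1],4),'lat',e[[0,2]].round(4),'F tool',(Rc.T@o["force"]).round(2),'tq',(Rc.T@o["torque"]).round(3),'w',round(o["grip_width"],4))
E
python3 - <<'E'
from h import *
st(); print(mv(wt(.02),RW))
E
```

```text
clk 7.25 s 0.0585 lat [0.0047 0.0086] F tool [0.13 1.72 0.09] tq [-1.09   0.057  0.007] w 0.0241
(array([-0.0043,  0.0385, -0.0086]), array([-0.0014,  0.0296, -0.0157]))
```

```bash
python3 -m jog '[[[0,-0.001,0.005,-0.002,0,0.006,-0.003],[0,-0.002,0.012,-0.004,0,0.012,-0.006],[0,-0.003,0.02,-0.006,0,0.02,-0.01],[0,-0.004,0.03,-0.008,-0.001,0.03,-0.016],[0,-0.0043,0.0385,-0.0086,-0.001,0.03,-0.016],[0,-0.0043,0.0385,-0.0086,-0.001,0.03,-0.016],[0,-0.0043,0.0385,-0.0086,-0.001,0.03,-0.016],[0,-0.0043,0.0385,-0.0086,-0.001,0.03,-0.016],[0,-0.0043,0.0385,-0.0086,-0.001,0.03,-0.016],[0,-0.0043,0.0385,-0.0086,-0.001,0.03,-0.016]]]'
python3 - <<'E'
from h import *
st(); print(mv(wt(.02),RW)); c=cam("wrist");save(c,'w5.png',(220,130,460,330),3)
save(cam("side"),'s5.png',(300,130,420,220),6)
E
```

```text
clock: 8.25
tool_pos: [0.525, 0.0714, 0.1661]
tool_rot: [-0.899, 0.85, -1.336]
force: [0.4, -0.6, -1.5]
grip_width: 0.0238
clk 8.25 s 0.0204 lat [-0.0002  0.0004] F tool [ 0.61  1.52 -0.3 ] tq [-1.094 -0.033  0.031] w 0.0238
(array([ 0.0002,  0.0004, -0.0004]), array([-0.0014, -0.0004, -0.0002]))
```

View pics/w5.png

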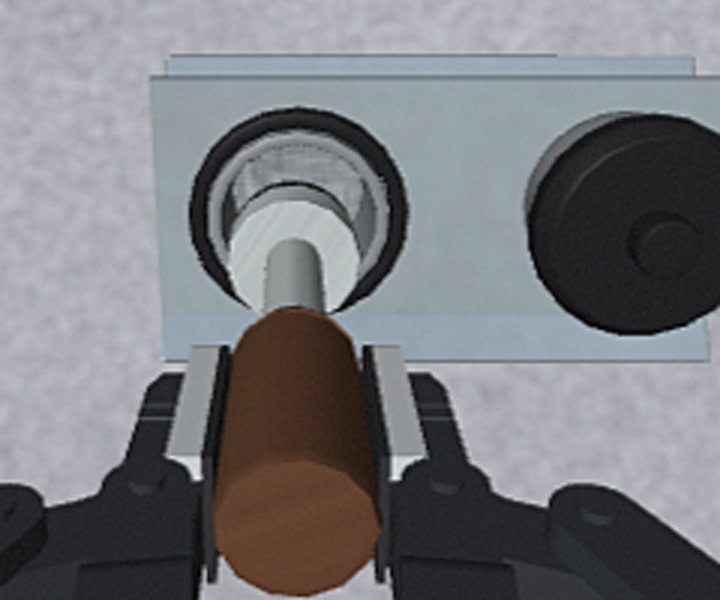

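View pics/s5.png

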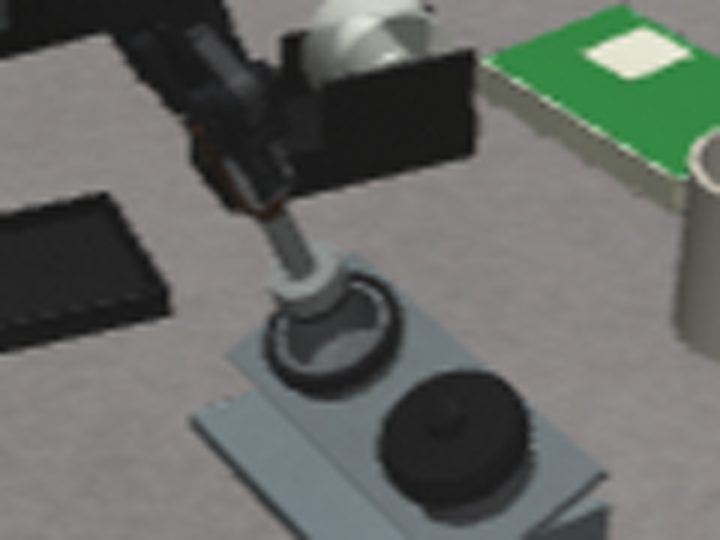

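```bash
python3 -m jog '[[[0,0.0008,0.005,-0.0004,-0.001,0,0],[0,0.0008,0.01,-0.0004,-0.001,0,0],[0,0.0008,0.015,-0.0004,-0.001,0,0],[0,0.0008,0.02,-0.0004,-0.001,0,0],[0,0.0008,0.025,-0.0004,-0.001,0,0],[0,0.0008,0.03,-0.0004,-0.001,0,0],[0,0.0008,0.035,-0.0004,-0.001,0,0],[0,0.0008,0.041,-0.0004,-0.001,0,0],[0,0.0008,0.041,-0.0004,-0.001,0,0],[0,0.0008,0.041,-0.0004,-0.001,0,0]]]'
python3 - <<'E'
from h import *
st(); c=cam("wrist");save(c,'w6.png',(220,130,460,330),3); st()
E
```

```text
clock: 9.35
tool_pos: [0.5433, 0.0721, 0.1367]
tool_rot: [-0.911, 0.86, -1.332]
force: [-1.2, 0.3, -2.0]
grip_width: 0.0239
clk 9.35 s -0.0139 lat [0.0001 0.0045] F tool [-0.39  1.37 -1.92] tq [-1.174  0.005 -0.056] w 0.0239
clk 9.4 s -0.0138 lat [0.0001 0.0045] F tool [ 0.17  2.39 -1.44] tq [-1.2    0.     0.008] w 0.0238
```

View pics/w6.png

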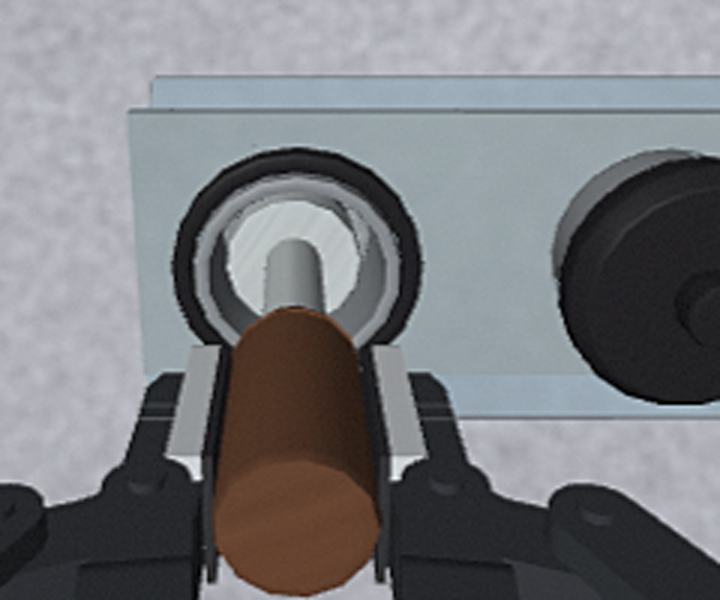

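Run:
```python
from h import *
o=robot.get_obs(); print(o["joints"].round(3),o["effort"].round(2),o["qvel"].round(3),o["force"],o["torque"]); st(); print(mv(wt(-.021),RW),mv(wt(.02),RW))
```

```text
[ 0.376  0.178 -0.893  0.943 -0.16   0.342] [ -0.04 -24.27  14.74   1.53   0.37   0.  ] [-0.002 -0.003 -0.003  0.001  0.002  0.   ] [-0.32000861 -0.18732016 -2.76635523] [-0.0607559   1.19835729  0.0024753 ]
clk 9.4 s -0.0138 lat [0.0001 0.0045] F tool [ 0.17  2.39 -1.44] tq [-1.2    0.     0.008] w 0.0238
(array([-0.0002,  0.0073, -0.0044]), array([ 0.0126, -0.0001,  0.0004])) (array([-0.0001, -0.0337, -0.0049]), array([ 0.0126, -0.0001,  0.0004]))
```

Run:
```python
from h import *
print(mv(wt(.045),RW),mv([.503,.264,.17],Rt(.06)),mv([.503,.264,.0855],Rt(.06)))
```

```text
(array([-0.0001, -0.0587, -0.0052]), array([ 0.0126, -0.0001,  0.0004])) (array([-0.1939, -0.0423, -0.013 ]), array([-0.4238, -0.0031,  0.001 ])) (array([-0.1939,  0.0347, -0.0478]), array([-0.4238, -0.0031,  0.001 ]))
```

```bash
python3 -m jog '[[[0,0,-0.006,-0.003,0.01,0,0],[0,0,-0.02,-0.0045,0.012,0,0],[0,0,-0.045,-0.005,0.012,0,0],[0,0,-0.065,-0.005,0,0,0],[0,-0.04,-0.065,-0.006,-0.08,0,0],[0,-0.08,-0.06,-0.008,-0.17,0,0],[0,-0.12,-0.055,-0.01,-0.26,0,0],[0,-0.16,-0.05,-0.012,-0.35,0,0],[0,-0.19,-0.044,-0.013,-0.424,0,0],[0,-0.194,-0.042,-0.013,-0.424,0,0]]]'
python3 - <<'E'
from h import *
o=robot.get_obs(); print(o["joints"].round(3)); print(mv([.503,.264,.0855],Rt(.06)))
save(cam("side"),'s7.png',(230,90,400,210),5)
E
```

```text
clock: 10.4
tool_pos: [0.505, 0.2679, 0.1695]
tool_rot: [-1.234, 1.166, -1.166]
force: [-0.3, -0.4, -1.6]
grip_width: 0.0236
[ 7.710e-01  3.460e-01 -2.160e-01 -1.000e-03 -1.007e+00  8.580e-01]
(array([ 0.0039,  0.0839, -0.0023]), array([-0.0011, -0.0018, -0.0016]))
```

View pics/s7.png

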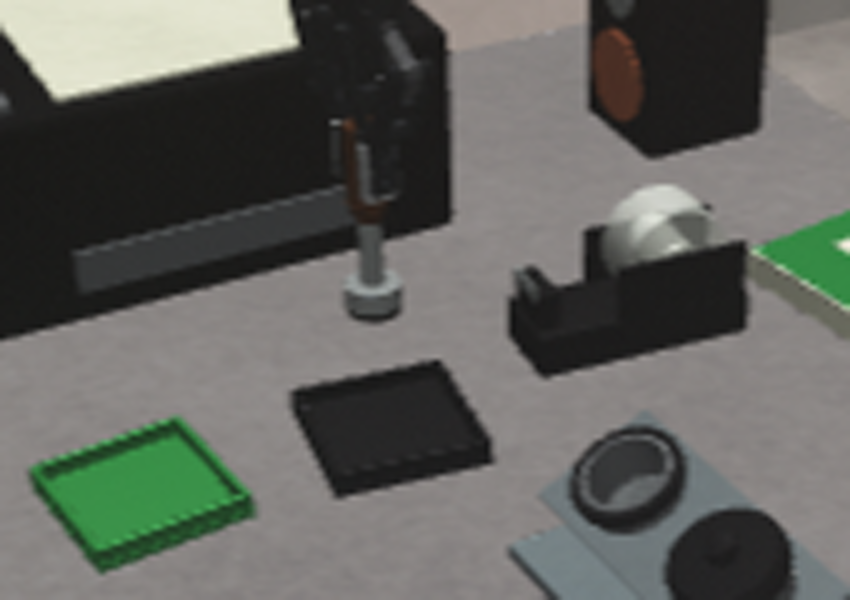

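```bash
python3 -m jog '[[[0,0.004,0.015,-0.002,-0.001,-0.002,-0.001],[0,0.004,0.035,-0.002,-0.001,-0.002,-0.001],[0,0.004,0.055,-0.002,-0.001,-0.002,-0.001],[0,0.004,0.07,-0.002,-0.001,-0.002,-0.001],[0,0.004,0.078,-0.002,-0.001,-0.002,-0.001],[0,0.004,0.081,-0.002,-0.001,-0.002,-0.001],[0,0.004,0.084,-0.002,-0.001,-0.002,-0.001],[0,0.004,0.084,-0.002,-0.001,-0.002,-0.001],[0,0.004,0.084,-0.002,-0.001,-0.002,-0.001],[0,0.004,0.084,-0.002,-0.001,-0.002,-0.001]]]'
python3 - <<'E'
from h import *
o=robot.get_obs(); print(o["force"],mv([.503,.264,.0845],Rt(.06)))
E
```

```text
clock: 11.45
tool_pos: [0.5025, 0.2624, 0.0856]
tool_rot: [-1.237, 1.165, -1.165]
force: [-0.2, 0.2, -2.0]
grip_width: 0.0237
[-0.24148378  0.24700191 -2.01866125] (array([-0.0015,  0.0011,  0.0006]), array([-0.0004, -0.0001,  0.0003]))
```

```bash
python3 -m jog '[[[0,-0.001,0.0007,0.0006,0,0,0],[0,-0.001,0.0012,0.0006,0,0,0],[0,-0.001,0.0012,0.0006,0,0,0],[0.06,-0.001,0.0012,0.0006,0,0,0],[0.06,-0.001,0.0012,0.0006,0,0,0],[0.06,-0.001,0.0012,0,-0.05,0,0],[0.06,-0.001,0.001,-0.002,-0.13,0,0],[0.06,-0.001,0.0005,-0.004,-0.24,0,0],[0.06,-0.001,0,-0.006,-0.35,0,0],[0.06,-0.001,0,-0.006,-0.35,0,0]]]'
python3 - <<'E'
from h import *
c=cam("side");save(c,'s8.png',(230,90,400,210),5)
g=lambda:None
o=robot.get_obs(); Rc=R.from_rotvec(o["tool_rot"]).as_matrix(); print('grasp pt',o["tool_pos"]-.019*Rc[:,1], o["grip_width"])
w=cam("wrist");save(w,'w8.png')
for cc in (c,w):
    P=cloud(cc,np.ones((400,640),bool)); q=P[(np.hypot(P[:,0]-.503,P[:,1]-.264)<.03)&(P[:,2]>.12)&(P[:,2]<.13)]
    print(len(q),q.min(0),q.max(0),q.mean(0))
print(mv(np.array([.503,.264,.105])+.019*Rt(.06,-.35)[:,1],Rt(.06,-.35)))
E
```

```text
clock: 12.45
tool_pos: [0.4986, 0.2632, 0.0844]
tool_rot: [-1.496, 1.412, -0.988]
force: [0.1, 0.3, -0.5]
grip_width: 0.0598
grasp pt [0.50407135 0.26328701 0.1024747 ] 0.05995638930178078
43 [0.49322886 0.24999402 0.12006883] [0.51591321 0.29265479 0.12949481] [0.50403111 0.2640399  0.12460541]
1893 [0.49142945 0.25172694 0.12000502] [0.51664908 0.29383881 0.12824969] [0.50702512 0.26596141 0.1245411 ]
(array([-0.0008, -0.0019, -0.0008]), array([-0.0012, -0.0012,  0.0004]))
```

View pics/s8.png

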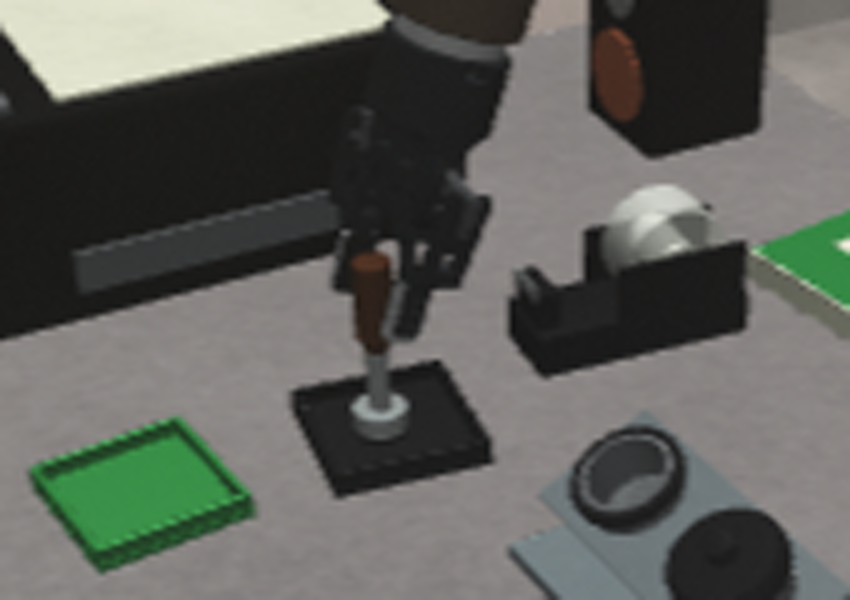

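View pics/w8.png

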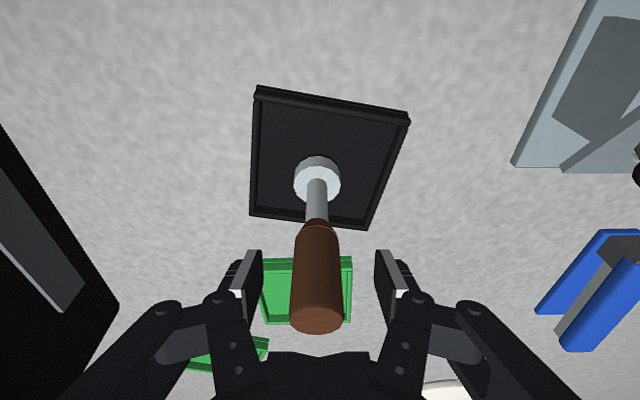

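```bash
python3 -m jog '[[[0.05,-0.0005,-0.001,-0.0005,-0.001,-0.001,0],[0.04,-0.0005,-0.002,-0.0005,-0.001,-0.001,0],[0.03,-0.0005,-0.002,-0.0005,-0.001,-0.001,0],[0.02,-0.0005,-0.002,-0.0005,-0.001,-0.001,0],[0,-0.0005,-0.002,-0.0005,-0.001,-0.001,0],[0,-0.0005,-0.002,-0.0005,-0.001,-0.001,0],[0,-0.0005,-0.002,-0.0005,-0.001,-0.001,0],[0,-0.0005,-0.002,-0.0005,-0.001,-0.001,0],[0,-0.0005,-0.002,-0.0005,-0.001,-0.001,0],[0,-0.0005,-0.002,-0.0005,-0.001,-0.001,0]]]'
cat >> h.py <<'E'
# after regrasp: stamp pose in tool frame measured
def info():
    o=robot.get_obs(); Rc=R.from_rotvec(o["tool_rot"]).as_matrix()
    print('clk',round(o["clock"],2),'pos',o["tool_pos"].round(4),'tilt',np.degrees(np.arctan2(np.hypot(*Rc[:2,1])*np.sign(Rc[0,1]),-Rc[2,1])).round(2),'zyaw',np.arctan2(Rc[1,2],Rc[0,2]).round(4),'x',Rc[:,0].round(4),'F',o["force"].round(2),'T',o["torque"].round(3),'w',round(o["grip_width"],4),'q',o["joints"].round(3))
    return o,Rc
E
python3 - <<'E'
from h import *
import pickle
c=cam("wrist");save(c,'w9.png'); o,Rc=info(); pickle.dump((c,o),open('d9.pkl','wb'))
P=cloud(c,np.ones((400,640),bool))
for a,b in ((.01,.02),(.025,.06),(.08,.12),(.12,.13)):
    q=P[(np.hypot(P[:,0]-.503,P[:,1]-.264)<(.02 if a>.02 else .02))&(P[:,2]>a)&(P[:,2]<b)]
    print(a,len(q),q.min(0),q.max(0),(q.min(0)+q.max(0))/2)
S=np.array([.5035,.2635,.005]); print('face in tool',Rc.T@(S-o["tool_pos"]),'axis',Rc.T@[0,0,1])
E
```

```text
clock: 13.55
tool_pos: [0.4969, 0.2636, 0.0879]
tool_rot: [-1.497, 1.409, -0.986]
force: [-0.9, 1.6, 6.8]
grip_width: 0.0239
clk 13.6 pos [0.4969 0.2636 0.0879] tilt -20.01 zyaw 0.0604 x [ 6.040e-02 -9.982e-01 -1.000e-04] F [-0.83  1.43  5.43] T [ 0.394  0.184 -0.102] w 0.0237 q [ 0.664  0.578 -0.025 -0.205 -1.265  1.059]
0.01 293 [0.50571654 0.24727238 0.01000272] [0.5200952  0.27998488 0.01996052] [0.51290587 0.26362863 0.01498162]
0.025 666 [0.5020439  0.25086007 0.02500442] [0.5205009  0.27642843 0.05992268] [0.5112724  0.26364425 0.04246355]
0.08 3755 [0.50316598 0.24437984 0.0800121 ] [0.51972139 0.28385966 0.11999976] [0.51144369 0.26411975 0.10000593]
0.12 2260 [0.49118459 0.2500536  0.12001108] [0.5196632  0.27952275 0.12999738] [0.50542389 0.26478818 0.12500423]
face in tool [0.00049681 0.07567212 0.03451698] axis [-1.26520870e-04 -9.39608402e-01 -3.42251421e-01]
```

View pics/w9.png

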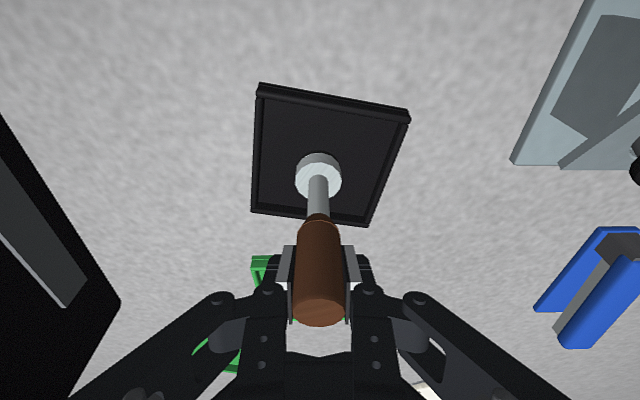

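Run:
```python
from h import *
import pickle
c,o=pickle.load(open('d9.pkl','rb'))
im=c["image"].astype(int); P0=c["z_map"]
br=(im[...,0]-im[...,2]>25)&(im[...,0]-im[...,1]>10)
P=cloud(c,br); s=(np.hypot(P[:,0]-.503,P[:,1]-.264)<.03); P=P[s]
t=P[P[:,2]>.1235]; print(len(t),t.min(0),t.max(0),t.mean(0)) 
# cylinder side: fit axis: slices of z, front-most edge (camera on +x side)
for a in np.arange(.076,.122,.008):
    q=P[(P[:,2]>a)&(P[:,2]<a+.008)]; 
    if len(q)>20:
        # circle fit with fixed r
        from scipy.optimize import least_squares
        r=least_squares(lambda p:np.hypot(q[:,0]-p[0],q[:,1]-p[1])-.0125,[.503,.264],loss='soft_l1',f_scale=.001); print(a.round(3),len(q),r.x.round(4),np.sqrt(np.mean(r.fun**2)).round(4))
P=cloud(c,~br)
for a,b,rr in ((.011,.0215,.017),(.026,.07,.007)):
    q=P[(np.hypot(P[:,0]-.503,P[:,1]-.264)<.024)&(P[:,2]>a)&(P[:,2]<b)]
    r=least_squares(lambda p:np.hypot(q[:,0]-p[0],q[:,1]-p[1])-rr,[.503,.264],loss='soft_l1',f_scale=.001); print(a,len(q),r.x.round(4),np.sqrt(np.mean(r.fun**2)).round(4))
q=P[(np.hypot(P[:,0]-.503,P[:,1]-.264)<.015)&(P[:,2]>.021)&(P[:,2]<.026)]; print('die top z',np.median(q[:,2]))
```

```text
1325 [0.49118459 0.25257401 0.12350151] [0.51615484 0.27583129 0.12689407] [0.50583913 0.264383   0.12548028]
0.076 328 [0.5026 0.2639] 0.0004
0.084 370 [0.5027 0.264 ] 0.0004
0.092 424 [0.5028 0.2639] 0.0004
0.1 468 [0.5028 0.2639] 0.0005
0.108 537 [0.5028 0.2638] 0.0005
0.116 689 [0.5028 0.2639] 0.0005
0.011 319 [0.5026 0.264 ] 0.0003
0.026 806 [0.503 0.264] 0.0006
die top z 0.023829557993382183
```

```bash
cat >> h.py <<'E'
F=np.array([0.0,.0757,.0340]); TR=Rt(YAW,TILT-np.radians(20.01))
def wt2(s): return M+AX*s-TR@F
def st2():
    o=robot.get_obs(); Rc=R.from_rotvec(o["tool_rot"]).as_matrix()
    f=o["tool_pos"]+Rc@F; e=RW.T@(f-M); a=-RW.T@Rc@(TR.T@AX)
    print('clk',round(o["clock"],2),'s',round(-e[1],4),'lat',e[[0,2]].round(4),'axis err deg',np.degrees(a[[0,2]]).round(2),'F axial',round(o["force"]@AX,2),'lat',(RW.T@o["force"])[[0,2]].round(2),'tq',o["torque"].round(3),'w',round(o["grip_width"],4),'j5',o["joints"][4].round(3))
E
python3 - <<'E'
from h import *
S=np.array([.5028,.2637,.005]);o,Rc=info(); print('F',Rc.T@(S-o["tool_pos"]))
st2(); print(mv(wt2(.05),TR)); print(wt2(.05),wt2(-.035))
E
```

```text
clk 13.6 pos [0.4969 0.2636 0.0879] tilt -20.01 zyaw 0.0604 x [ 6.040e-02 -9.982e-01 -1.000e-04] F [-0.83  1.43  5.43] T [ 0.394  0.184 -0.102] w 0.0237 q [ 0.664  0.578 -0.025 -0.205 -1.265  1.059]
F [0.00025492 0.07590715 0.0338718 ]
clk 13.6 s -0.0411 lat [-0.1946 -0.0767] axis err deg [-1.000e-02 -2.422e+01] F axial 5.23 lat [-1.48  1.62] tq [ 0.394  0.184 -0.102] w 0.0237 j5 -1.265
(array([ 0.1945, -0.097 , -0.0397]), array([4.364e-01, 3.400e-03, 3.000e-04]))
[0.50461344 0.06919147 0.19257109] [0.54047765 0.07123794 0.11553493]
```

```bash
python3 -m jog '[[[0,0,-0.012,-0.0044,0,0,0],[0,0,-0.04,-0.0146,0,0,0],[0,0,-0.075,-0.0273,0,0,0],[0,0.03,-0.11,-0.04,0.05,0,0],[0,0.07,-0.11,-0.04,0.14,0,0],[0,0.11,-0.11,-0.04,0.23,0.001,0],[0,0.15,-0.11,-0.04,0.32,0.003,0],[0,0.18,-0.105,-0.04,0.4,0.003,0],[0,0.1945,-0.097,-0.04,0.436,0.003,0],[0,0.1945,-0.097,-0.04,0.436,0.003,0]]]'
python3 - <<'E'
from h import *
import pickle
from scipy.optimize import least_squares
st2(); print(mv(wt2(.02),TR))
c=cam("wrist");save(c,'w10.png'); o,Rc=info(); d={"wrist":c,"side":cam("side"),"o":o}; pickle.dump(d,open('d10.pkl','wb'))
save(d["side"],'s10.png',(280,100,440,220),5); st2()
# stamp axis in tool frame
im=c["image"].astype(int); br=(im[...,0]-im[...,2]>25)&(im[...,0]-im[...,1]>10)
L=(cloud(c,br)-o["tool_pos"])@Rc
A=TR.T@AX; 
ex=np.array([1.,0,0]); ez=np.cross(ex,-A)
d0=L-F; h=d0@A; u=d0@ex; v=d0@ez
for a in np.arange(.07,.118,.008):
    k=(h>a)&(h<a+.008)&(np.hypot(u,v)<.03)
    if k.sum()>20:
        r=least_squares(lambda p:np.hypot(u[k]-p[0],v[k]-p[1])-.0125,[0,0],loss='soft_l1',f_scale=.001); print(a.round(3),k.sum(),r.x.round(4))
L=(cloud(c,~br)-o["tool_pos"])@Rc; d0=L-F; h=d0@A; u=d0@ex; v=d0@ez
for a,b,rr in ((.005,.0165,.017),(.021,.06,.007)):
    k=(h>a)&(h<b)&(np.hypot(u,v)<rr+.006)
    r=least_squares(lambda p:np.hypot(u[k]-p[0],v[k]-p[1])-rr,[0,0],loss='soft_l1',f_scale=.001); print(a,k.sum(),r.x.round(4))
k=(h>.01)&(h<.025)&(np.hypot(u,v)<.015)&(np.hypot(u,v)>.009); print('die top h',np.median(h[k]))
# well ring in same image
P=cloud(c,np.ones((400,640),bool)); e=(P-M)@RW; hh=-e[:,1]
k=(np.hypot(e[:,0],e[:,2])<.04)&(abs(hh)<.005); 
x=np.linalg.lstsq(np.c_[2*e[k,0],2*e[k,2],np.ones(k.sum())],e[k,0]**2+e[k,2]**2,rcond=None)[0]; print('ring',k.sum(),x[:2],np.sqrt(x[2]+x[0]**2+x[1]**2),np.median(hh[k]))
k=(np.hypot(e[:,0],e[:,2])<.018)&(hh<-.008)&(hh>-.06); print('pad',k.sum(),np.percentile(hh[k],[5,25,50,75,95]))
E
```

```text
clock: 14.6
tool_pos: [0.5012, 0.0664, 0.1918]
tool_rot: [-1.173, 1.109, -1.207]
force: [-0.2, 0.1, -1.5]
grip_width: 0.0237
clk 14.6 s 0.0508 lat [ 0.0027 -0.0039] axis err deg [ 0.13 -0.23] F axial -1.27 lat [-0.07 -0.83] tq [-0.057  0.296 -0.022] w 0.0237 j5 -0.907
(array([-0.0026,  0.0276,  0.014 ]), array([ 0.0041, -0.0023,  0.0015]))
clk 14.65 pos [0.503  0.0679 0.1926] tilt 4.88 zyaw 0.0559 x [ 5.580e-02 -9.984e-01  7.000e-04] F [-0.06 -0.55 -1.37] T [ 0.005  0.235 -0.009] w 0.0236 q [ 0.476  0.178 -0.409  0.045 -0.908  1.124]
clk 14.7 s 0.0506 lat [ 0.0003 -0.0002] axis err deg [ 0.02 -0.03] F axial -1.05 lat [ 0.11 -1.04] tq [0.032 0.215 0.012] w 0.0237 j5 -0.907
0.07 328 [ 0.0014 -0.0021]
0.078 441 [ 0.0013 -0.0019]
0.086 473 [ 0.0013 -0.0019]
0.094 553 [ 0.0013 -0.0018]
0.102 617 [ 0.0013 -0.0018]
0.11 731 [ 0.0013 -0.0018]
0.005 341 [ 0.0013 -0.0022]
0.021 752 [ 0.0013 -0.0018]
die top h 0.018710998284157936
ring 1861 [-0.00017838  0.00071988] 0.027760241218426785 -4.431470542912406e-05
pad 783 [-0.03007774 -0.02942933 -0.02903063 -0.02858862 -0.02792662]
```

View pics/w10.png

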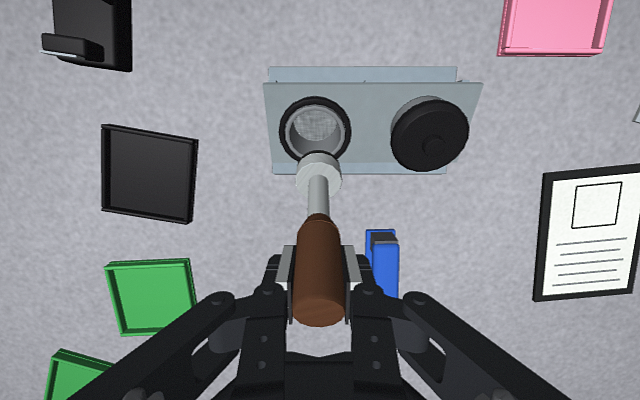

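View pics/s10.png

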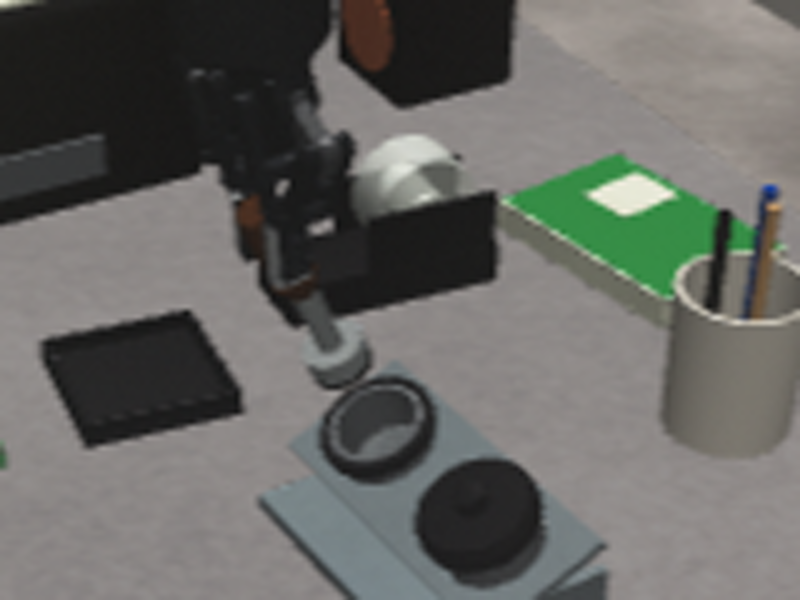

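Run:
```python
from h import *
print(mv(wt2(.01)+RW[:,2]*.0004,TR),mv(wt2(-.022)+RW[:,2]*.0004,TR))
```

```text
(array([-0.0002,  0.038 ,  0.0144]), array([ 0.0005, -0.0001,  0.0003])) (array([-0.0003,  0.068 ,  0.0254]), array([ 0.0005, -0.0001,  0.0003]))
```

```bash
python3 -m jog '[[[0,0,0.01,0.004,0,0,0],[0,0,0.02,0.0077,0,0,0],[0,0,0.03,0.0114,0,0,0],[0,0,0.038,0.0144,0,0,0],[0,0,0.044,0.0166,0,0,0],[0,0,0.05,0.0188,0,0,0],[0,0,0.056,0.021,0,0,0],[0,0,0.062,0.0232,0,0,0],[0,0,0.068,0.0254,0,0,0],[0,0,0.068,0.0254,0,0,0]]]'
python3 - <<'E'
from h import *
st2(); c=cam("wrist"); save(c,'w11.png',(220,60,460,260),3); st2()
for s in (-.026,-.03,-.034): print(mv(wt2(s)+RW[:,2]*.0004,TR))
E
```

```text
clock: 15.7
tool_pos: [0.5352, 0.0705, 0.1266]
tool_rot: [-1.171, 1.106, -1.205]
force: [-0.2, -1.1, -0.8]
grip_width: 0.0239
clk 15.7 s -0.0227 lat [ 0.0005 -0.0002] axis err deg [ 0.05 -0.11] F axial -0.63 lat [ 1.08 -0.62] tq [-0.022  0.3    0.051] w 0.0239 j5 -0.761
clk 15.75 s -0.0223 lat [0.0004 0.0001] axis err deg [ 0.04 -0.07] F axial -0.39 lat [-0.14 -1.22] tq [-0.043  0.193 -0.016] w 0.0236 j5 -0.762
(array([-0.0004,  0.0034,  0.0015]), array([ 0.0012, -0.0002,  0.0006]))
(array([-0.0004,  0.0071,  0.0028]), array([ 0.0012, -0.0002,  0.0006]))
(array([-0.0004,  0.0109,  0.0042]), array([ 0.0012, -0.0002,  0.0006]))
```

View pics/w11.png

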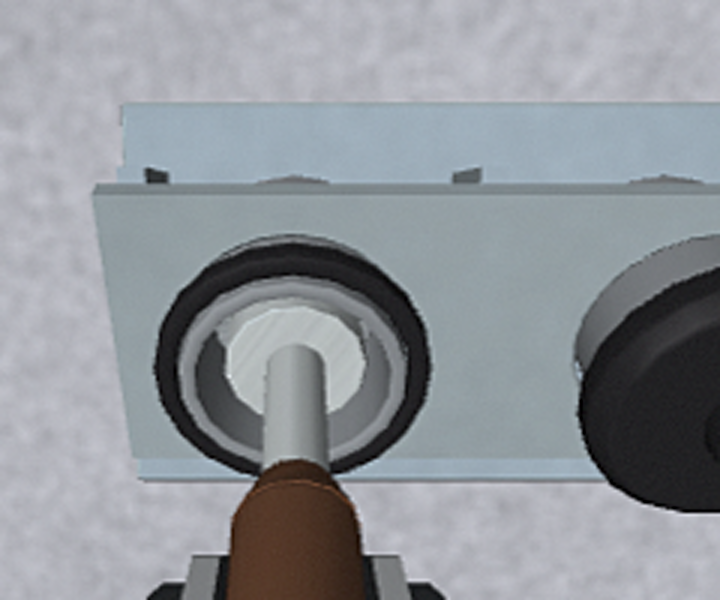

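```bash
python3 -m jog '[[[0,-0.0004,0.0015,0.0008,0,0,0],[0,-0.0004,0.003,0.0013,0.001,0,0],[0,-0.0004,0.004,0.0017,0.001,0,0],[0,-0.0004,0.005,0.0021,0.001,0,0],[0,-0.0004,0.006,0.0024,0.001,0,0],[0,-0.0004,0.007,0.0028,0.001,0,0],[0,-0.0004,0.008,0.0031,0.001,0,0],[0,-0.0004,0.008,0.0031,0.001,0,0],[0,-0.0004,0.008,0.0031,0.001,0,0],[0,-0.0004,0.008,0.0031,0.001,0,0]]]'
python3 - <<'E'
from h import *
st2(); cam("wrist"); st2(); cam("wrist"); st2()
for s in (-.031,-.033): print(mv(wt2(s)+RW[:,2]*.0004,TR))
E
```

```text
clock: 16.75
tool_pos: [0.5391, 0.0712, 0.1195]
tool_rot: [-1.17, 1.105, -1.206]
force: [-0.3, 0.1, 0.8]
grip_width: 0.024
clk 16.75 s -0.0308 lat [0.     0.0004] axis err deg [ 0.04 -0.  ] F axial 0.87 lat [-0.13  0.13] tq [ 0.012  0.406 -0.01 ] w 0.024 j5 -0.744
clk 16.8 s -0.0308 lat [0.     0.0004] axis err deg [ 0.04 -0.  ] F axial -0.23 lat [-0.42 -0.1 ] tq [0.004 0.378 0.059] w 0.0237 j5 -0.744
clk 16.85 s -0.0308 lat [0.     0.0004] axis err deg [ 0.04 -0.  ] F axial -0.2 lat [-0.29 -0.84] tq [-0.02   0.39   0.031] w 0.024 j5 -0.744
(array([0.    , 0.0002, 0.0001]), array([ 0.0001, -0.0002,  0.0006]))
(array([0.    , 0.0021, 0.0007]), array([ 0.0001, -0.0002,  0.0006]))
```

```bash
python3 -m jog '[[[0,0,0.0005,0.0002,0,0,0],[0,0,0.001,0.0003,0,0,0],[0,0,0.0015,0.0005,0,0,0],[0,0,0.002,0.0007,0,0,0],[0,0,0.002,0.0007,0,0,0],[0,0,0.002,0.0007,0,0,0],[0,0,0.002,0.0007,0,0,0],[0,0,0.002,0.0007,0,0,0],[0,0,0.002,0.0007,0,0,0],[0,0,0.002,0.0007,0,0,0]]]'
python3 - <<'E'
from h import *
st2(); cam("wrist"); st2(); cam("wrist"); st2()
for s in (-.0345,-.036): print(mv(wt2(s)+RW[:,2]*.0004,TR))
E
```

```text
clock: 17.85
tool_pos: [0.54, 0.0712, 0.1176]
tool_rot: [-1.17, 1.105, -1.206]
force: [-2.2, 0.5, 1.4]
grip_width: 0.0236
clk 17.85 s -0.0329 lat [0.     0.0004] axis err deg [0.04 0.  ] F axial 2.21 lat [-0.65 -1.36] tq [-0.042  0.593  0.027] w 0.0236 j5 -0.74
clk 17.9 s -0.0329 lat [0.     0.0004] axis err deg [ 0.04 -0.  ] F axial 3.2 lat [-0.4  -0.87] tq [-0.024  0.64   0.032] w 0.0238 j5 -0.74
clk 17.95 s -0.0329 lat [0.     0.0004] axis err deg [ 0.04 -0.  ] F axial 1.88 lat [-0.52 -0.6 ] tq [0.019 0.645 0.052] w 0.0235 j5 -0.74
(array([0.    , 0.0015, 0.0005]), array([ 0.    , -0.0002,  0.0006]))
(array([0.    , 0.0029, 0.001 ]), array([ 0.    , -0.0002,  0.0006]))
```

```bash
python3 -m jog '[[[0,0,0.0005,0.0002,0,0,0],[0,0,0.001,0.0003,0,0,0],[0,0,0.0015,0.0005,0,0,0],[0,0,0.002,0.0007,0,0,0],[0,0,0.002,0.0007,0,0,0],[0,0,0.002,0.0007,0,0,0],[0,0,0.002,0.0007,0,0,0],[0,0,0.002,0.0007,0,0,0],[0,0,0.002,0.0007,0,0,0],[0,0,0.002,0.0007,0,0,0]]]'
python3 - <<'E'
from h import *
st2(); cam("wrist"); st2(); cam("wrist"); st2()
E
```

```text
clock: 18.95
tool_pos: [0.5409, 0.0713, 0.1157]
tool_rot: [-1.17, 1.105, -1.206]
force: [-1.7, -0.3, 4.4]
grip_width: 0.0235
clk 18.95 s -0.035 lat [0.     0.0004] axis err deg [0.04 0.  ] F axial 4.76 lat [0.21 0.3 ] tq [0.014 0.907 0.024] w 0.0235 j5 -0.736
clk 19.0 s -0.035 lat [0.     0.0004] axis err deg [0.04 0.  ] F axial 5.05 lat [-0.84  0.24] tq [-0.017  0.919 -0.003] w 0.0239 j5 -0.736
clk 19.05 s -0.035 lat [0.     0.0004] axis err deg [0.04 0.  ] F axial 5.82 lat [-0.23 -1.26] tq [-0.054  0.963 -0.07 ] w 0.0235 j5 -0.736
```

```bash
cat >> h.py <<'E'
TU=Rt(.06,-np.radians(20.01))
B=np.array([.500,-.267,.006])
def ft(p): return np.array(p)-TU@F
E
python3 - <<'E'
from h import *
print(mv(wt2(.06),TR)); print(mv(ft([.54,-.1,.14]),TU)); print(mv(ft([.5,-.267,.06]),TU))
E
```

```text
(array([ 0.0001, -0.0891, -0.0329]), array([-0.0001, -0.0002,  0.0006]))
(array([ 0.171 , -0.108 , -0.0073]), array([-4.364e-01, -3.300e-03,  2.000e-04]))
(array([ 0.3354, -0.0325, -0.0635]), array([-4.364e-01, -3.300e-03,  2.000e-04]))
```

```bash
python3 -m jog '[[[0,0,-0.004,-0.0015,0,0,0],[0,0,-0.012,-0.0044,0,0,0],[0,0,-0.028,-0.0103,0,0,0],[0,0,-0.05,-0.0184,0,0,0],[0,0,-0.072,-0.0265,0,0,0],[0,0,-0.094,-0.0345,0,0,0],[0,0,-0.11,-0.0345,0,0,0],[0,0.03,-0.115,-0.03,-0.07,0,0],[0,0.07,-0.115,-0.023,-0.15,0,0],[0,0.11,-0.112,-0.016,-0.25,0,0]]]'
python3 - <<'E'
from h import *
info(); print(mv(ft([.5,-.267,.06]),TU)); save(cam("side"),'s12.png')
E
```

```text
clock: 20.05
tool_pos: [0.5218, -0.0404, 0.2277]
tool_rot: [-1.357, 1.281, -1.087]
force: [1.4, 0.9, -0.9]
grip_width: 0.0237
clk 20.05 pos [ 0.5218 -0.0404  0.2277] tilt -9.28 zyaw 0.0589 x [ 0.0587 -0.9983 -0.0011] F [ 1.37  0.94 -0.93] T [ 0.055 -0.56  -0.03 ] w 0.0237 q [ 0.217  0.299 -0.129 -0.027 -1.303  1.422]
(array([ 0.225 ,  0.0902, -0.0269]), array([-0.1872, -0.001 , -0.0014]))
```

View pics/s12.png

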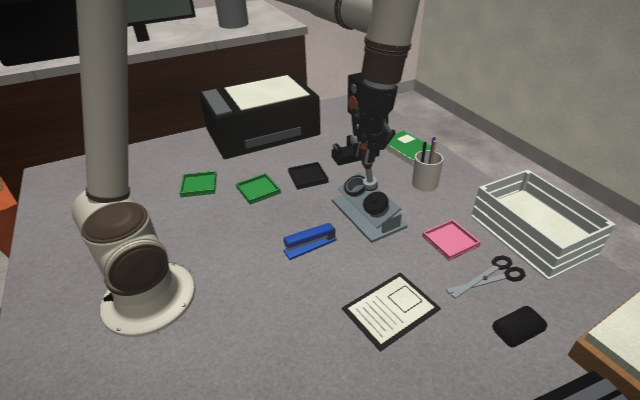

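Clear of the well and cap; nothing disturbed. On to the form.

```bash
python3 -m jog '[[[0,0.03,0,0,-0.05,0,0],[0,0.07,0,-0.005,-0.1,0,0],[0,0.11,0.01,-0.01,-0.15,0,0],[0,0.15,0.03,-0.018,-0.187,0,-0.001],[0,0.19,0.055,-0.024,-0.187,0,-0.001],[0,0.215,0.075,-0.027,-0.187,0,-0.001],[0,0.225,0.09,-0.027,-0.187,0,-0.001],[0,0.225,0.09,-0.027,-0.187,0,-0.001],[0,0.225,0.09,-0.027,-0.187,0,-0.001],[0,0.225,0.09,-0.027,-0.187,0,-0.001]]]'
python3 - <<'E'
from h import *
import pickle
cam("top")
o,Rc=info(); print(mv(ft([.5,-.267,.06]),TU)); c=cam("wrist"); save(c,'w13.png'); s=cam("side"); save(s,'s13.png',(330,220,460,350),5); t=cam("top")
pickle.dump((c,s,t,robot.get_obs()),open('d13.pkl','wb'))
for n in ("wrist","side","top"): print(n,[(d["at"],d["conf"]) for d in robot.pinpoint("form_box",n)],[(d["at"],d["conf"]) for d in robot.pinpoint("form",n)][:1])
E
```

```text
clock: 21.1
tool_pos: [0.496, -0.2721, 0.142]
tool_rot: [-1.5, 1.415, -0.991]
force: [0.4, 0.5, -1.6]
grip_width: 0.0234
clk 21.15 pos [ 0.496  -0.272   0.1421] tilt -20.25 zyaw 0.0533 x [ 0.0549 -0.9985  0.0045] F [-0.76 -0.8  -1.4 ] T [ 0.087 -0.814  0.027] w 0.0236 q [-0.171  0.52  -0.086  0.085 -1.31   1.76 ]
(array([-0.0047,  0.    , -0.0019]), array([ 0.0042, -0.0063,  0.0024]))
wrist [([0.5017, -0.2647, 0.0052], 0.74), ([0.4984, -0.2705, 0.0619], 0.34)] []
side [([0.4998, -0.2673, 0.0045], 0.71), ([0.5704, -0.0247, 0.0692], 0.47)] [([0.4607, -0.2744, 0.0012], 0.73)]
top [([0.5028, -0.2641, 0.0073], 0.56)] [([0.4588, -0.2702, -0.0001], 0.62)]
```

View pics/w13.png

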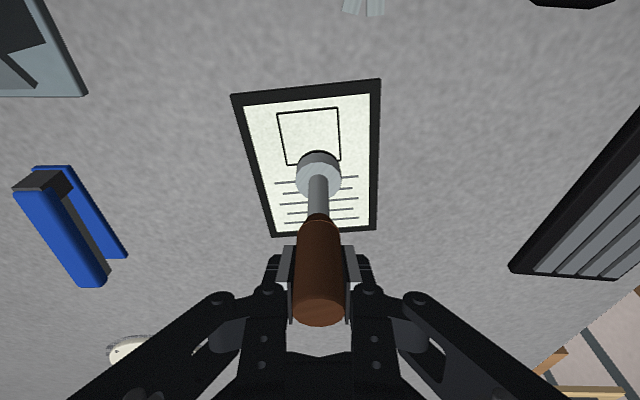

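View pics/s13.png

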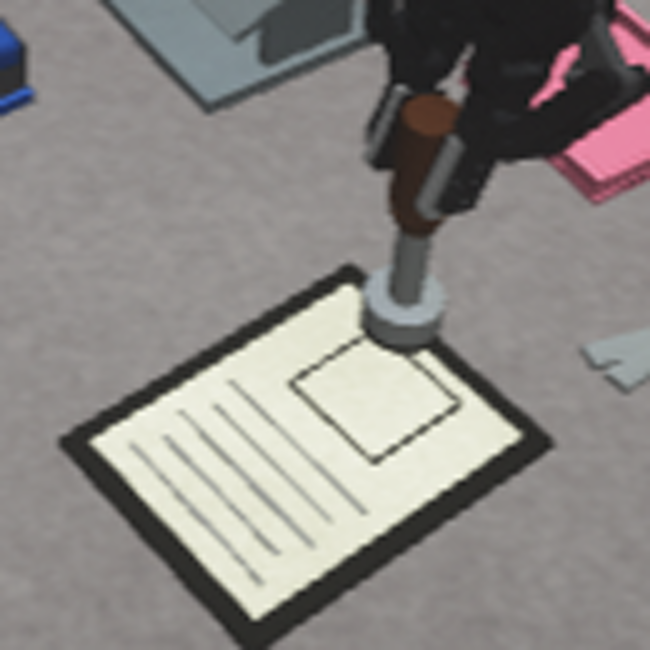

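Run:
```python
from h import *
import pickle
c,s,t,o=pickle.load(open('d13.pkl','rb'))
def onpl(c,u,v,z=.006):
    Ti=np.linalg.inv(c["world_to_cam"]); d=Ti[:3,:3]@np.array([(u-c["cx"])/f(c),(v-c["cy"])/f(c),1]); p=Ti[:3,3]; return p+d*(z-p[2])/d[2]
q=[onpl(c,*p) for p in ((277.5,113.5),(337,108),(341,161),(287,165.5))]; print(np.array(q).round(4), np.mean(q,0).round(4)); print([np.linalg.norm(q[i]-q[i-1]).round(4) for i in range(4)])
print(onpl(s,405.2,298.5),onpl(t,422.9,189.3))
save(c,'w13z.png',(260,90,360,190),6)
```

```text
[[ 0.5211 -0.2361  0.006 ]
 [ 0.5287 -0.2868  0.006 ]
 [ 0.4768 -0.2958  0.006 ]
 [ 0.4689 -0.2437  0.006 ]] [ 0.4989 -0.2656  0.006 ]
[np.float64(0.0527), np.float64(0.0513), np.float64(0.0527), np.float64(0.0527)]
[ 0.50279465 -0.26508159  0.006     ] [ 0.49860803 -0.26818291  0.006     ]
```

View pics/w13z.png

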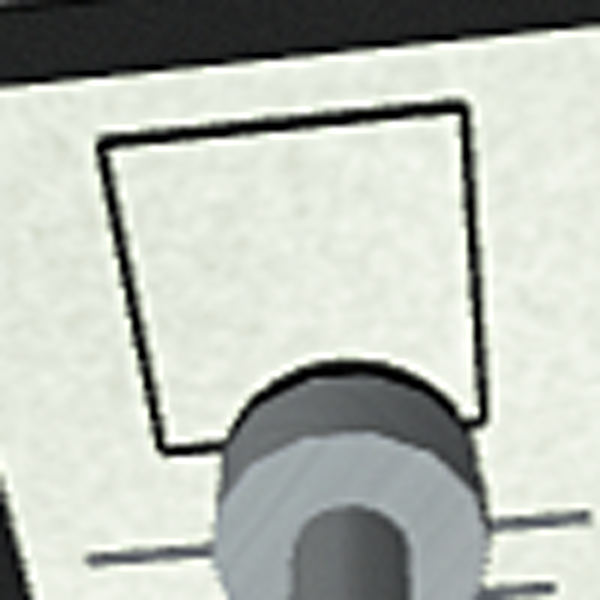

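Run:
```python
from h import *
print(mv(ft([.5,-.2665,.05]),TU),mv(ft([.5,-.2665,.010]),TU))
```

```text
(array([-0.0058,  0.008 ,  0.0023]), array([ 0.0068, -0.0073,  0.0013])) (array([-0.006 ,  0.0454,  0.0162]), array([ 0.0068, -0.0073,  0.0013]))
```

```bash
python3 -m jog '[[[0,-0.003,0.004,0.001,0.004,-0.004,0.001],[0,-0.006,0.008,0.0023,0.007,-0.007,0.001],[0,-0.006,0.015,0.005,0.007,-0.007,0.001],[0,-0.006,0.025,0.0088,0.007,-0.007,0.001],[0,-0.006,0.033,0.0117,0.007,-0.007,0.001],[0,-0.006,0.04,0.0142,0.007,-0.007,0.001],[0,-0.006,0.0454,0.0162,0.007,-0.007,0.001],[0,-0.006,0.0454,0.0162,0.007,-0.007,0.001],[0,-0.006,0.0454,0.0162,0.007,-0.007,0.001],[0,-0.006,0.0454,0.0162,0.007,-0.007,0.001]]]'
python3 - <<'E'
from h import *
info(); print(mv(ft([.5,-.2665,.010]),TU)); c=cam("wrist"); save(c,'w14.png',(240,60,400,200),5); s=cam("side"); save(s,'s14.png',(370,260,450,340),7)
E
```

```text
clock: 22.6
tool_pos: [0.4943, -0.2669, 0.0932]
tool_rot: [-1.496, 1.408, -0.988]
force: [-0.6, 0.7, -2.0]
grip_width: 0.0238
clk 22.6 pos [ 0.4943 -0.2669  0.0932] tilt -19.95 zyaw 0.0596 x [ 5.990e-02 -9.982e-01  7.000e-04] F [-0.64  0.72 -2.  ] T [ 0.032 -0.825 -0.011] w 0.0238 q [-0.165  0.564 -0.146  0.082 -1.202  1.753]
(array([-0.0001,  0.0005, -0.0002]), array([-0.0011, -0.0003,  0.0007]))
```

View pics/w14.png

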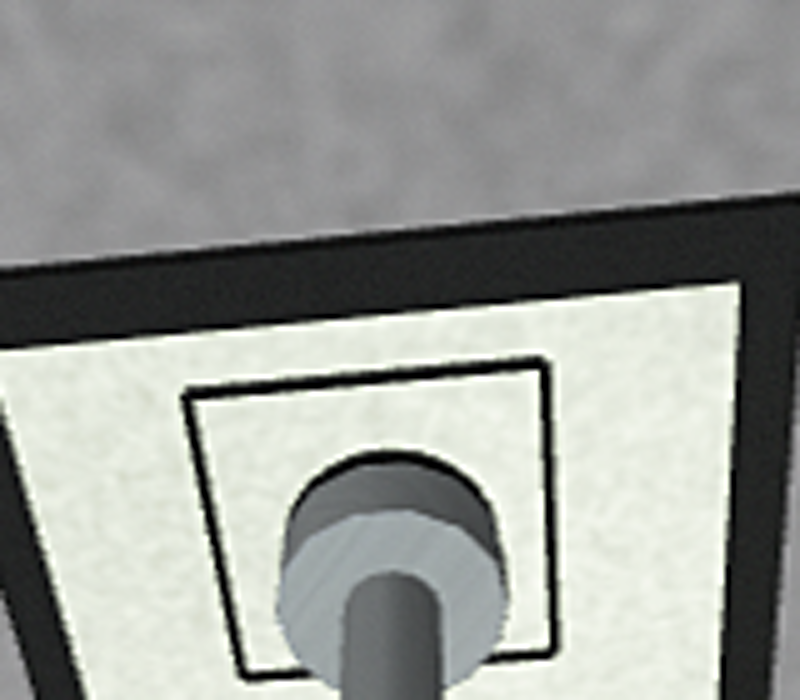

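View pics/s14.png

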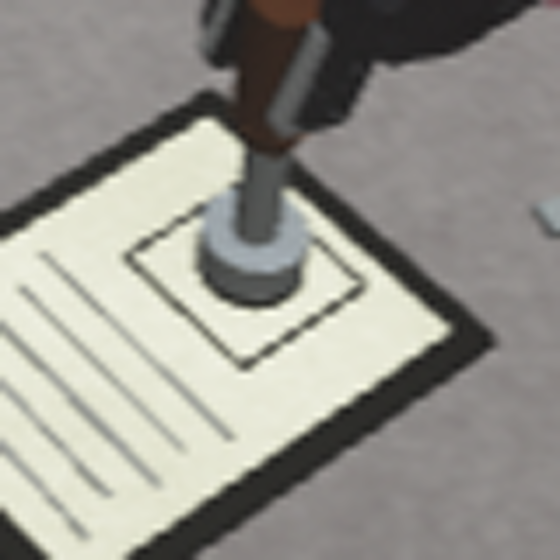

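```bash
python3 -m jog '[[[0,-0.001,0.001,0.0004,-0.001,0,0],[0,-0.001,0.002,0.0007,-0.001,0,0],[0,-0.001,0.003,0.001,-0.001,0,0],[0,-0.001,0.0035,0.0012,-0.001,0,0],[0,-0.001,0.004,0.0014,-0.001,0,0],[0,-0.001,0.0045,0.0016,-0.001,0,0],[0,-0.001,0.0045,0.0016,-0.001,0,0],[0,-0.001,0.0045,0.0016,-0.001,0,0],[0,-0.001,0.0045,0.0016,-0.001,0,0],[0,-0.001,0.0045,0.0016,-0.001,0,0]]]'
```

```text
clock: 23.7
tool_pos: [0.4942, -0.2659, 0.0889]
tool_rot: [-1.497, 1.409, -0.987]
force: [-0.7, 1.3, 1.7]
grip_width: 0.0232
```

```bash
python3 -m jog '[[[0,0,0.0003,0.0001,0,0,0],[0,0,0.0006,0.0002,0,0,0],[0,0,0.001,0.0003,0,0,0],[0,0,0.001,0.0003,0,0,0],[0,0,0.001,0.0003,0,0,0],[0,0,0.001,0.0003,0,0,0],[0,0,0.001,0.0003,0,0,0],[0,0,0.001,0.0003,0,0,0],[0,0,0.001,0.0003,0,0,0],[0,0,0.001,0.0003,0,0,0]]]'
```

```text
clock: 24.7
tool_pos: [0.4942, -0.266, 0.0889]
tool_rot: [-1.497, 1.408, -0.988]
force: [-0.9, 2.3, 7.3]
grip_width: 0.0236
```

```bash
python3 -m jog '[[[0,0,0.0013,0.0005,0,0,0],[0,0,0.0017,0.0006,0,0,0],[0,0,0.002,0.0007,0,0,0],[0,0,0.0023,0.0008,0,0,0],[0,0,0.0026,0.0009,0,0,0],[0,0,0.0026,0.0009,0,0,0],[0,0,0.0026,0.0009,0,0,0],[0,0,0.0026,0.0009,0,0,0],[0,0,0.0026,0.0009,0,0,0],[0,0,0.0026,0.0009,0,0,0]]]'
```

```text
clock: 25.7
tool_pos: [0.4943, -0.266, 0.0889]
tool_rot: [-1.499, 1.407, -0.988]
force: [-2.2, 3.8, 14.2]
grip_width: 0.0236
```

```bash
python3 -m jog '[[[0,0,0.0026,0.0009,0,0,0],[0,0,0.003,0.0011,0,0,0],[0,0,0.0035,0.0013,0,0,0],[0,0,0.004,0.0014,0,0,0],[0,0,0.0045,0.0016,0,0,0],[0,0,0.0045,0.0016,0,0,0],[0,0,0.0045,0.0016,0,0,0],[0,0,0.0045,0.0016,0,0,0],[0,0,0.0045,0.0016,0,0,0],[0,0,0.0045,0.0016,0,0,0]]]'
python3 - <<'E'
from h import *
info(); s=cam("side"); save(s,'s15.png',(370,240,450,320),7); info()
E
```

```text
clock: 26.7
tool_pos: [0.4944, -0.2661, 0.0888]
tool_rot: [-1.501, 1.406, -0.988]
force: [-3.1, 6.9, 22.7]
grip_width: 0.0234
clk 26.7 pos [ 0.4944 -0.2661  0.0888] tilt -20.05 zyaw 0.0618 x [ 0.0631 -0.998   0.0039] F [-3.15  6.93 22.67] T [ 2.001  2.29  -0.679] w 0.0234 q [-0.162  0.569 -0.152  0.086 -1.192  1.749]
clk 26.75 pos [ 0.4944 -0.2661  0.0888] tilt -20.05 zyaw 0.0617 x [ 0.0631 -0.998   0.0039] F [-2.79  6.53 22.35] T [ 2.005  2.335 -0.603] w 0.0234 q [-0.162  0.569 -0.152  0.086 -1.192  1.749]
```

View pics/s15.png

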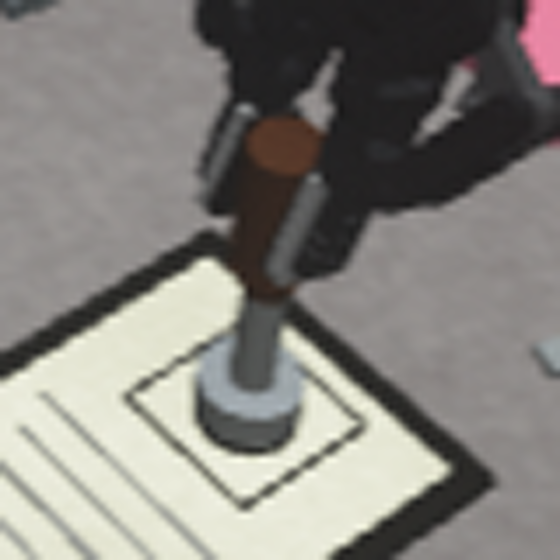

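```bash
python3 -m jog '[[[0,0,-0.003,-0.001,0,0,0],[0,0,-0.012,-0.0044,0,0,0],[0,0,-0.04,-0.0146,0,0,0],[0,0,-0.08,-0.029,0,0,0],[0,0,-0.12,-0.044,0,0,0],[0,-0.02,-0.145,-0.053,0,0,0],[0,-0.06,-0.145,-0.053,0,0,0],[0,-0.1,-0.145,-0.053,0,0,0],[0,-0.14,-0.145,-0.053,0,0,0],[0,-0.18,-0.145,-0.053,0,0,0]]]'
python3 - <<'E'
from h import *
info(); c=cam("top"); save(c,'t16.png',(385,150,475,240),6); print(mv(ft([.505,.2625,.10]),TU)); save(cam("side"),'s16.png')
E
```

```text
clock: 27.75
tool_pos: [0.4827, -0.0845, 0.2419]
tool_rot: [-1.501, 1.407, -0.988]
force: [0.3, 0.7, -1.4]
grip_width: 0.0236
clk 27.75 pos [ 0.4827 -0.0845  0.2419] tilt -20.06 zyaw 0.061 x [ 0.0623 -0.9981  0.0036] F [ 0.32  0.73 -1.37] T [ 0.083 -0.91   0.02 ] w 0.0236 q [ 0.143  0.33  -0.085 -0.024 -1.505  1.495]
(array([-0.3404,  0.0421,  0.0568]), array([-0.0002,  0.0057,  0.0029]))
```

View pics/s16.png

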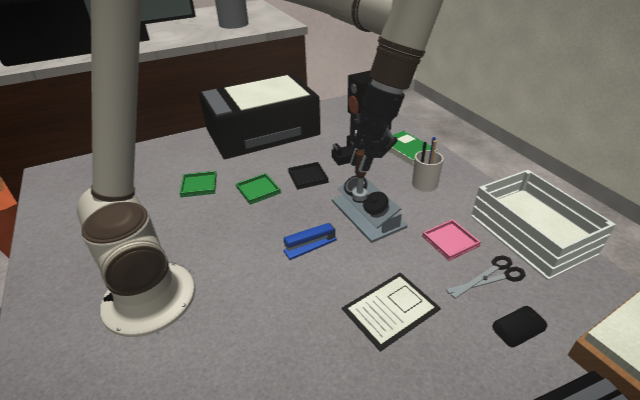

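View pics/t16.png

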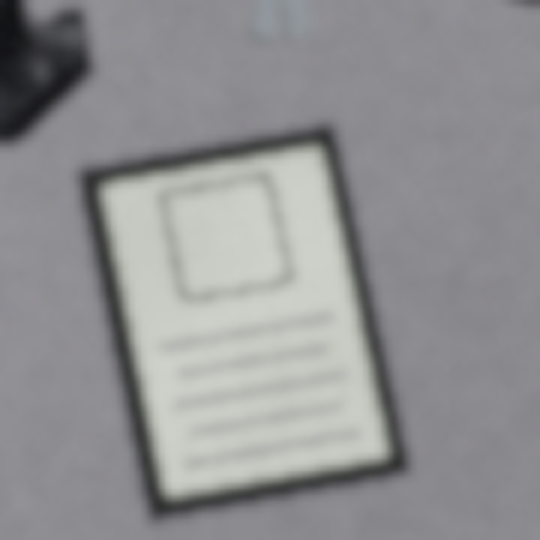

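```bash
python3 -m jog '[[[0,-0.035,0,0.003,0,0.001,0],[0,-0.08,0,0.008,0,0.002,0],[0,-0.125,0,0.013,0,0.003,0.001],[0,-0.17,0,0.018,0,0.004,0.001],[0,-0.21,0,0.024,0,0.005,0.002],[0,-0.25,0.005,0.032,0,0.006,0.003],[0,-0.29,0.02,0.043,0,0.006,0.003],[0,-0.325,0.035,0.053,0,0.006,0.003],[0,-0.34,0.042,0.057,0,0.006,0.003],[0,-0.34,0.042,0.057,0,0.006,0.003]]]'
python3 - <<'E'
from h import *
import pickle
from scipy.optimize import least_squares
cam("side"); cam("side"); c=cam("wrist"); o,Rc=info(); save(c,'w17.png'); s=cam("side"); save(s,'s17.png',(250,90,410,210),5)
print([ (d["at"],d["conf"]) for d in robot.pinpoint("tray","wrist")])
im=c["image"].astype(int); br=(im[...,0]-im[...,2]>25)&(im[...,0]-im[...,1]>10)
P=cloud(c,br); fc=o["tool_pos"]+Rc@F; print('face est',fc)
P=P[np.hypot(*(P[:,:2]-fc[:2]).T)<.03]
for a in np.arange(.07,.118,.012):
    q=P[(P[:,2]>fc[2]+a)&(P[:,2]<fc[2]+a+.012)]
    if len(q)>20:
        r=least_squares(lambda p:np.hypot(q[:,0]-p[0],q[:,1]-p[1])-.0125,fc[:2],loss='soft_l1',f_scale=.001); print(a.round(3),len(q),r.x.round(4))
P=cloud(c,~br)
for a,b,rr in ((.005,.0165,.017),(.021,.06,.007)):
    q=P[(np.hypot(*(P[:,:2]-fc[:2]).T)<rr+.006)&(P[:,2]>fc[2]+a)&(P[:,2]<fc[2]+b)]
    r=least_squares(lambda p:np.hypot(q[:,0]-p[0],q[:,1]-p[1])-rr,fc[:2],loss='soft_l1',f_scale=.001); print(a,len(q),r.x.round(4))
q=P[(np.hypot(*(P[:,:2]-fc[:2]).T)<.015)&(np.hypot(*(P[:,:2]-fc[:2]).T)>.009)&(P[:,2]>fc[2]+.01)&(P[:,2]<fc[2]+.026)]; print('die top z - face',np.median(q[:,2])-fc[2])
print(mv(ft([.505,.2625,.007]),TU))
E
```

```text
clock: 28.85
tool_pos: [0.4986, 0.2602, 0.18]
tool_rot: [-1.503, 1.408, -0.986]
force: [-0.2, -0.1, -1.5]
grip_width: 0.0238
clk 29.0 pos [0.4996 0.2582 0.1828] tilt -19.99 zyaw 0.0593 x [ 0.06   -0.9982  0.0021] F [ 0.22 -0.4  -1.48] T [ 0.012 -0.832  0.058] w 0.0239 q [ 0.656  0.486  0.073 -0.193 -1.453  1.026]
[([0.3501, 0.2687, -0.0007], 0.84), ([0.1992, 0.3776, 0.0039], 0.6), ([0.5072, 0.2625, -0.0014], 0.57)]
face est [0.5057123  0.25836419 0.10000514]
0.07 491 [0.5052 0.2587]
0.082 640 [0.5053 0.2588]
0.094 752 [0.5053 0.2588]
0.106 961 [0.5053 0.2589]
0.005 361 [0.5052 0.2586]
0.021 742 [0.5055 0.2587]
die top z - face 0.01802308989036755
(array([-0.0042,  0.0881,  0.0314]), array([-0.0013, -0.0009,  0.001 ]))
```

View pics/w17.png

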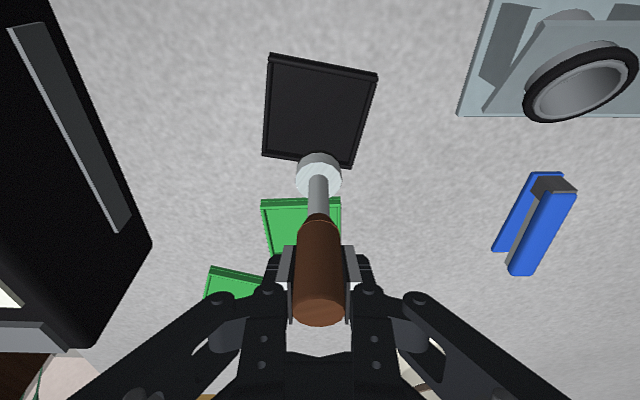

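View pics/s17.png

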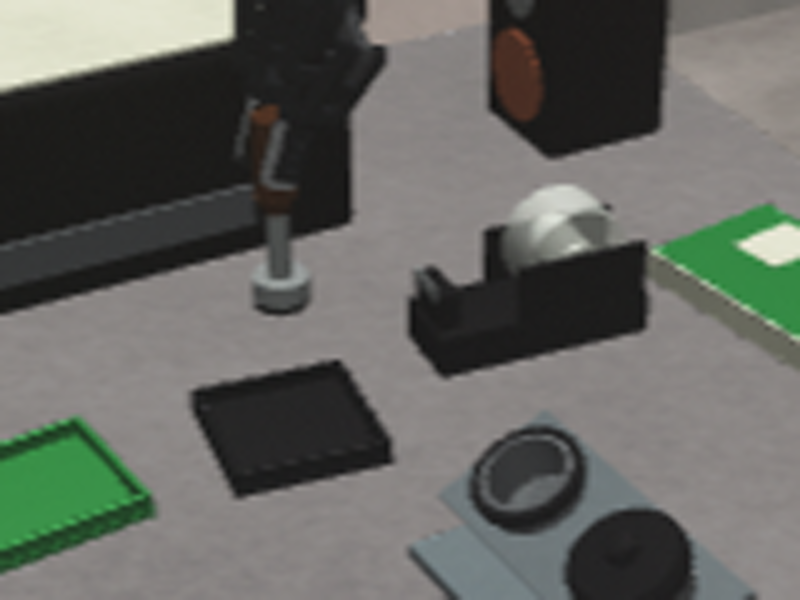

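Stamp still upright in the grip, no slip. Over the black tray; descend to just above its floor.

```bash
python3 -m jog '[[[0,-0.003,0.012,0.0043,-0.001,-0.001,0],[0,-0.004,0.03,0.0107,-0.001,-0.001,0.001],[0,-0.004,0.048,0.0171,-0.001,-0.001,0.001],[0,-0.004,0.063,0.0224,-0.001,-0.001,0.001],[0,-0.004,0.074,0.0264,-0.001,-0.001,0.001],[0,-0.004,0.082,0.0292,-0.001,-0.001,0.001],[0,-0.004,0.0875,0.0312,-0.001,-0.001,0.001],[0,-0.004,0.0875,0.0312,-0.001,-0.001,0.001],[0,-0.004,0.0875,0.0312,-0.001,-0.001,0.001],[0,-0.004,0.0875,0.0312,-0.001,-0.001,0.001]]]'
python3 - <<'E'
from h import *
info(); cam("side"); o,Rc=info(); print('face',o["tool_pos"]+Rc@F); print(mv(ft([.505,.2625,.005]),TU))
E
```

```text
clock: 30.1
tool_pos: [0.4994, 0.2623, 0.0911]
tool_rot: [-1.495, 1.408, -0.987]
force: [-0.2, 0.2, -1.0]
grip_width: 0.0234
clk 30.1 pos [0.4994 0.2623 0.0911] tilt -19.91 zyaw 0.0605 x [ 6.020e-02 -9.982e-01 -8.000e-04] F [-0.15  0.17 -1.  ] T [ 0.091 -0.857  0.023] w 0.0234 q [ 0.66   0.576 -0.019 -0.203 -1.271  1.06 ]
clk 30.15 pos [0.4993 0.2622 0.0911] tilt -19.92 zyaw 0.0605 x [ 6.010e-02 -9.982e-01 -8.000e-04] F [ 1.17 -0.07 -2.26] T [ 0.097 -0.859 -0.011] w 0.0241 q [ 0.66   0.576 -0.019 -0.203 -1.271  1.06 ]
face [0.50548944 0.2626703  0.00833082]
(array([0.0001, 0.0032, 0.0008]), array([-0.0016,  0.0004, -0.0007]))
```

```bash
python3 -m jog '[[[0,0,0.0007,0.0002,-0.001,0,0],[0,0,0.0012,0.0004,-0.001,0,0],[0,0,0.0017,0.0006,-0.001,0,0],[0,0,0.0022,0.0008,-0.001,0,0],[0,0,0.0026,0.0009,-0.001,0,0],[0,0,0.003,0.001,-0.001,0,0],[0,0,0.0032,0.0011,-0.001,0,0],[0,0,0.0032,0.0011,-0.001,0,0],[0,0,0.0032,0.0011,-0.001,0,0],[0,0,0.0032,0.0011,-0.001,0,0]]]'
python3 - <<'E'
from h import *
o,Rc=info(); print('face',o["tool_pos"]+Rc@F,Rc.T@[0,0,1.])
E
```

```text
clock: 31.15
tool_pos: [0.4993, 0.2622, 0.0879]
tool_rot: [-1.496, 1.409, -0.986]
force: [-0.6, -0.5, 0.0]
grip_width: 0.0237
clk 31.15 pos [0.4993 0.2622 0.0879] tilt -19.98 zyaw 0.0606 x [ 6.020e-02 -9.982e-01 -8.000e-04] F [-0.56 -0.55  0.04] T [-0.032 -0.427 -0.028] w 0.0237 q [ 0.66   0.58  -0.022 -0.204 -1.266  1.062]
face [0.50533391 0.26265875 0.00516126] [-8.10398062e-04 -9.39841687e-01 -3.41609347e-01]
```

```bash
python3 -m jog '[[[0.03,0,0,0,0,0,0],[0.04,0,0,0,0,0,0],[0.05,0,0,0,0,0,0],[0.07,0,0,0,0,0,0],[0.07,0,0,0,0,0,0],[0.07,0,-0.01,0,0,0,0],[0.07,0,-0.03,0,0,0,0],[0.07,0,-0.06,0,0,0,0],[0.07,0,-0.09,0,0,0,0],[0.07,0,-0.12,0,0,0,0]]]'
python3 - <<'E'
from h import *
from scipy.optimize import least_squares
o,Rc=info(); s=cam("side"); save(s,'s18.png'); c=cam("wrist"); save(c,'w18.png')
im=c["image"].astype(int); br=(im[...,0]-im[...,2]>25)&(im[...,0]-im[...,1]>10)
P=cloud(c,br); P=P[np.hypot(P[:,0]-.505,P[:,1]-.2627)<.03]
for a in np.arange(.076,.124,.012):
    q=P[(P[:,2]>a)&(P[:,2]<a+.012)]
    if len(q)>20:
        r=least_squares(lambda p:np.hypot(q[:,0]-p[0],q[:,1]-p[1])-.0125,[.505,.2627],loss='soft_l1',f_scale=.001); print(a.round(3),len(q),r.x.round(4))
print(np.percentile(P[:,2],99))
for q in ("stapler","tape_dispenser","scissors","stamp","tray"): print(q,[(np.round(d["at"],4),round(d["conf"],2)) for d in robot.pinpoint(q,"side")][:3])
E
```

```text
clock: 32.15
tool_pos: [0.5408, 0.2645, 0.2028]
tool_rot: [-1.495, 1.408, -0.987]
force: [0.9, 0.4, 0.5]
grip_width: 0.0697
clk 32.15 pos [0.5408 0.2645 0.2028] tilt -19.92 zyaw 0.0607 x [ 0.0603 -0.9982 -0.001 ] F [0.94 0.4  0.52] T [ 0.068 -0.778 -0.055] w 0.0697 q [ 0.626  0.537  0.209 -0.184 -1.54   1.039]
0.076 134 [0.5053 0.2625]
0.088 146 [0.5054 0.2624]
0.1 160 [0.5054 0.2625]
0.112 192 [0.5053 0.2625]
0.1266666834445006
stapler [(array([ 0.3908, -0.015 , -0.0007]), 0.64)]
tape_dispenser [(array([ 6.932e-01,  2.919e-01, -5.000e-04]), 0.7)]
scissors [(array([ 0.6906, -0.3007, -0.0033]), 0.59)]
stamp [(array([0.5042, 0.2622, 0.0048]), 0.58)]
tray [(array([ 0.5082,  0.2548, -0.0024]), 0.83), (array([ 0.3483,  0.2711, -0.0009]), 0.82), (array([0.1945, 0.3789, 0.0027]), 0.71)]
```

View pics/s18.png

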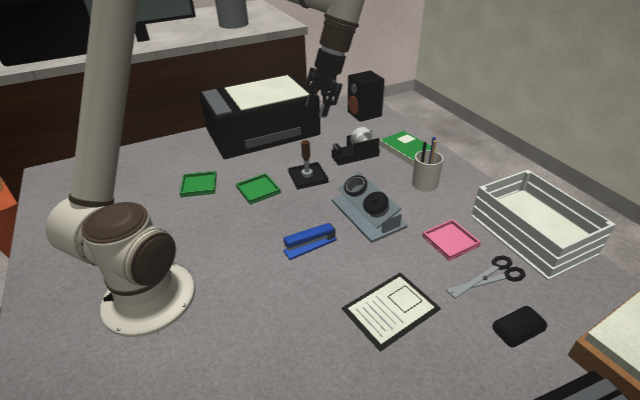

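View pics/w18.png

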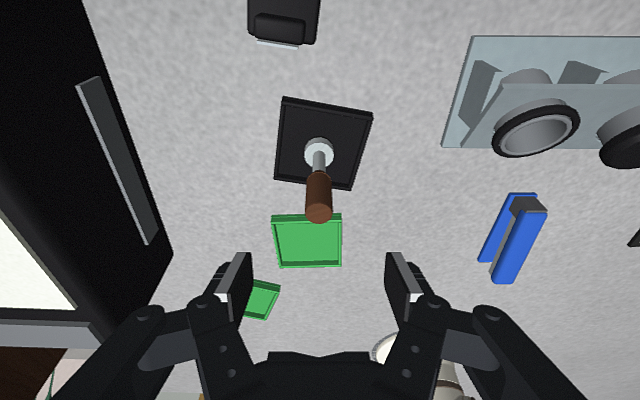

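Run:
```python
from h import *
print(robot.job_done())
```

```text
the job is handed in; nothing more can be done
None
```

I did the whole job in the order you asked and handed it in at about 32 s of the 69 s allowed.

- **Ink pad:** I dipped the stamp straight along the slope into well a, the open one. The contact force settled at about 6 N, which means the pad gave roughly 4.5–5.5 mm of its 10 mm. I held it there for under a second.
- **Form:** I pressed near the centre of the printed box. The force built up to about 24 N and was held for roughly half a second. The side camera showed the die inside the box. No ink mark shows in the pictures afterwards, so only the force and position tell me it was stamped.
- **Stamp and gripper:** The stamp is back on the floor of the black tray. The last wrist picture shows it upright, about 5 mm from the tray's centre. The gripper is open and about 12 cm clear of it.
- **Other things on the desk:** The stapler, tape dispenser and scissors still measure where they started, within the error of the measurements, and the cap looks untouched in the pictures.

**First dip stopped:** The first time I entered the well, a wrist joint reached its limit about 14 mm below the rim. That was well above the pad, and the force readings stayed near zero. I backed out, set the stamp down in its tray, re-gripped it with the hand tilted 20 degrees, and then dipped without trouble. During that re-grip the hand pressed the stamp lightly into the tray with about 7 N.

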